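Index and lock the agent-vial carousel

TASK

Push the vial carousel round by one of its upright steel fins (push with shut fingers, do not grip) until its lug is against the stop on the index block, and set it there by holding a steady push of about 10 N on the flat of the fin for a second; never force it. Then take the locking pin from its holder and seat it gently, fully home, through the lug into the index block, so that the carousel is locked at its index; let go of the pin, and leave the other things on the table where they are.

Things in the scene. Friction and masses are not known exactly. Their poses are not given: they have to be found in the camera images.
- axis (a point): the carousel's vertical axis at the top face of its disc. The disc is aluminium, 244 mm across, 10 mm thick, its top 46 mm above the table. It turns stiffly (3 to 4 N at a fin keeps it moving) and stays where it is left. Five amber vials (22 mm across, tops 50 mm above the disc) are fixed on it 45 mm from the axis
- lug_hole (a point): centre of the top edge of the 14 mm through hole in the square lug on the carousel's rim (lug 40 mm wide, 10 mm thick, top 46 mm above the table, reaching 162 mm from the axis). The hole lies 145 mm from the axis. It starts 0.7 to 1.9 rad clockwise (seen from above) of the index block: turn the carousel anticlockwise
- socket (a point): centre of the mouth of the hole (14 mm across, 29 mm deep) in the fixed grey index block (50 x 50 mm, top 34 mm above the table) under the lug's path, 145 mm from the axis. A hard stop, a dark steel upright 46 mm tall on the block's anticlockwise side, halts the lug just where its hole is in line with the socket, 2 mm above it
- fin0 (a point): centre of the top edge of an upright steel push fin on the disc near its rim: a flat plate 8 mm thick, 34 mm long and 48 mm high, standing radially (its length runs towards the axis, its flat faces look round the circle), top 94 mm above the table, this point 105 mm from the axis, a quarter turn anticlockwise of the lug; it turns with the carousel
- fin1 (a point): centre of the top edge of a second such fin, opposite the lug
- fin2 (a point): centre of the top edge of a third such fin, a quarter turn clockwise of the lug
- pin_knob (a point): middle of the black knob (20 mm across, 40 mm tall) of the loose locking pin (90 g), 24 mm above the underside of its flange (steel, 26 mm across, 4 mm thick). Under that is a steel shank, 12 mm across, 36 mm long, foot chamfered. z points up the pin. It starts upright in its holder, flange on the holder's top; fully home, the flange lies on the lug and this point is 70 mm above the table
- pin_tip (a point): centre of the foot of the locking pin's shank, 60 mm below the middle of its knob; fully home it is 10 mm above the table
- holder: fixed black holder block of the pin, 64 x 64 x 45 mm, with a 14 mm hole in its middle; origin at the centre of its underside
- agent_bottle: bystander: amber agent bottle, 64 mm in diameter, 140 mm tall; origin at the centre of its underside
- tape: bystander: roll of paper tape, 64 mm in diameter, 24 mm tall; origin at the centre of its underside
- beaker: bystander: steel beaker, 68 mm in diameter, 85 mm tall; origin at the centre of its underside
- syringe: bystander: plastic syringe lying flat, 130 mm long, 28 mm wide; origin near its middle on the table
- scope_handle: bystander: steel laryngoscope handle lying flat, 28 mm thick, 142 mm long; origin at its middle on the table
- connector: bystander: small hose connector standing upright, 28 mm wide, 44 mm tall; origin at the centre of its underside
- stand: the fixed stand that carries the carousel and the index block; origin on the carousel's axis at table height, its x axis pointing from the axis to the index block
- carousel: the carousel itself (disc, lug, fins, vials); origin on its axis at table height, its x axis pointing to the lug hole
- pin: the locking pin; origin at the centre of its foot
Things that resemble listed ones, but are neither listed nor needed, are in the scene too. Of the things like the pin, leave any that is green; of the rest the smaller one is meant.

How it is judged (in metres and radians):
On the way:
1. the carousel is held against its stop (lug hole within 2 mm of in line with the socket) by a steady push of 7 to 13 N, with the pin still out (horizontal distance between lug_hole and socket below 0.002 m and horizontal distance between pin_tip and socket above 0.03 m and contact force between any of the fingers, the arm and carousel above 7 N and contact force between each of the fingers, the arm and carousel below 13 N), for 0.5 s.
At the end, for the whole second after the job is handed in: The carousel stands at its stop (lug hole within 3 mm of in line with the socket), the pin is fully home through lug and block (foot at least 21 mm below the socket's mouth, where 24 mm is fully home, within 4 mm of its axis, upright within 0.08 rad), released and at rest (horizontal distance between lug_hole and socket below 0.003 m and horizontal distance between pin_tip and socket below 0.004 m and z of pin_tip in the frame of socket below -0.021 m and angle between pin_tip's own z axis and vertical below 0.08 rad and contact force between the fingers and pin below 0.1 N and linear speed of pin below 0.02 m/s); the robot touches nothing.
It fails at once if the carousel is forced: the robot presses on it with more than 20 N (contact force between any of the fingers, the arm and carousel above 20 N).
It fails at once if the pin is forced: it presses on the carousel or the index block with more than 25 N (contact force between pin and carousel above 25 N or contact force between pin and stand above 25 N).
It fails at once if a bystander is moved by more than 25 mm (distance of any of agent_bottle, tape, beaker, syringe, scope_handle, connector from where it was at the start of the episode above 0.025 m).
It also fails if it takes over 72 s, if anything falls off the work surface, if the arm or the gripper's body presses on something with over 40 N, if the wrist force passes 120 N, or if a joint passes its speed limit or range.

ROBOT

A 6-joint arm with a two-finger parallel gripper is mounted at the origin on the work surface. World frame = base frame: x ahead of the robot, y to its left, z up, the work surface at z = 0. Lengths are in m, angles in degrees, forces in N, time in s.
With the tool pointing down it reaches from about 0.35 to 0.875 m from the base axis. Payload 4.2 kg.
Tool frame: the origin (TCP) lies on the centre line of the jaws, within the pads' length; the fingertips stand 19 mm ahead of it and the grasp point (between the pads) is the TCP; x points along the fingers, y is the direction in which the jaws open and shut, and the axes are right-handed (so a half turn about x gives the same grasp; the last joint's range is limited). The gripper opens to 87 mm and grips with 3 to 60 N. Pads are 19 mm wide; open, the fingers measure 117 mm over their backs; the gripper's body (75 mm by 190 mm) begins 51 mm behind the grasp point.
Start: joints at [14.817, 22.042, 0.453, 0, -68.411, -14.817], TCP at [0.625, 0, 0.242] pointing down, gripper open.
Joint ranges: [-179.83, 179.83], [-69.29, 118.12], [-61.27, 80.66], [-181.25, 117.63], [-171.15, -9.14], [-177.46, 177.46]. Speed limits (degrees/s): [159.86, 159.86, 180, 180, 180, 180].

INTERFACE

Orientations are given as a 3x3 rotation matrix whose columns are the frame's x, y, z axes.
In Python, from station import r, viewer, job, spotter gives the robot as it stands.
- The arm moves only by the tool play_rows, never from a script. Its argument "commands" is a list of rows, each an object of numbers: "fingers": the gripper command: -1 is fully open, 1 is shut, values between are in proportion; "tx", "ty", "tz": the shift along the tool's x, y, z normalised to -1 to 1, where 1 is 750 mm; "ax", "ay", "az": the turn, a rotation vector about the tool's x, y, z normalised to -1 to 1, where 1 is pi rad. In form: [{"fingers": .., "tx": .., "ty": .., "tz": .., "ax": .., "ay": .., "az": ..}, ...]. A call has 1 to 5 rows; each row is the pose to reach, as a shift and turn from the pose commanded when the call began, along the tool's axes at that moment, turning the shorter way round; what a row does not reach only later rows make up. A row lasts 1/12 s, in which the tool goes at most 41.7 mm and 7.16 degrees, less where a joint would pass 70% of its speed; a pose out of reach is approached as far as the arm can. A call with a number of a shift or a turn outside -1 to 1 is refused whole. A call with a gripper value outside its range is refused whole. The fingers move at their own pace and stop on an object; the grip force is fixed at half the most. Time passes only in rows, so rows that repeat a pose let the fingers close. It gives the time, the measured TCP pose, the force and the opening at its end, in the units of the state.
- r.sense(): the state, without advancing time (a new reading comes with each control period).
- viewer.capture(name): name is "scene" or "side" or "wrist"; returns a dict with "image" (480x640x3 uint8, red, green, blue), "fx", "fy", "cx", "cy" (pixels), "R" (3x3) and "t" (3): a world point X has camera coordinates R X + t; the wrist camera has in their place "mount" (4x4, takes a point from camera to tool coordinates, whose origin is the TCP and whose axes are the tool frame's). Camera axes: x right, y down, z forward; pixel columns grow to the right and rows downward; lengths in m; the calibration is good to about 2 mm. The wrist camera is an equidistant fisheye: a pixel r from the principal point sees the ray r / f radians off the axis. A picture is of the moment at which its call begins: read the wrist's pose just before it. There is no depth.
- job.finish_job(): hands the job in, once; it reports no verdict.
Trained networks look in a picture, given as the dict that the camera call returned (one of the last four; its "shot" number tells which), for a name from the list of things; names that differ only in an ending like _2 or _b are one class to them, and where a whole thing is asked for, a point or a joint stands for the part that bears it (a point fixed in the world has none). Each returns a list of dicts, best first, with "score" (0 to 1); they miss things now and then, are a little off and sometimes report something else, mostly with a low value. They report only what shows in the picture. A call takes as long as a camera call. They do not tell look-alikes from the thing itself.
- spotter.find_in(name, picture): "uv" ([column, row] in pixels, amid what is visible of it).
- spotter.silhouettes(name, picture): "region" (480x640 bool, what is visible of it) and "uv" ([column, row] in pixels, amid what is visible of it).
The state is a dict: "time_s": time; "joints": joint angles; "joint_velocities": joint speeds; "effort": joint torques, N m; "tcp_pos": TCP position; "ee_rot": TCP orientation; "wrist_force": force on the tool from outside, world axes, zero at the start; "moment": the same for the moment, N m; "gripper_width": opening from 0.0 (shut) to 1.0 (fully open).
Only numpy, scipy, OpenCV 4.12 (cv2) and the standard library are available. Lean on these libraries where they do the work, as an engineer would, in place of code of your own. Each camera call takes 0.05 s, during which the arm holds its last target. There are 200 camera calls.

## Working session

There is one attempt and no reset: what is moved stays moved. The work goes in short steps, Python scripts to look and compute and a tool call to move; the robot and the scene stay as the last step left them, time stands still between calls to the robot, and variables do not carry over. Pictures are saved under pics/ and viewed, about 8 in all and at most 12, crops included, and the job is handed in when it is done.

Besides the shell and the picture viewer there is one more tool, called after "Request:" as name(argument=value, ...), one argument or row to a line, values as JSON. play_rows: Moves the arm, as the interface text tells. Its arguments: {"type":"object","properties":{"commands":{"type":"array"}},"required":["commands"]}

```bash
mkdir -p pics; ls
cat > h.py <<'E'
import numpy as np, cv2
from station import r, viewer, job, spotter
def cap(n,save=None):
    s=r.sense(); p=viewer.capture(n)
    if n=="wrist":
        T=np.eye(4);T[:3,:3]=np.array(s["ee_rot"]);T[:3,3]=s["tcp_pos"]
        p["_T"]=T@np.array(p["mount"])
    if save: cv2.imwrite("pics/"+save+".png",cv2.cvtColor(p["image"],cv2.COLOR_RGB2BGR))
    return p
def ray(p,uv):
    x=(uv[0]-p["cx"])/p["fx"];y=(uv[1]-p["cy"])/p["fy"]
    if "_T" in p:
        t=np.hypot(x,y); d=np.array([x/t*np.sin(t),y/t*np.sin(t),np.cos(t)]) if t>0 else np.array([0,0,1.])
        return p["_T"][:3,3],p["_T"][:3,:3]@d
    R=np.array(p["R"]);t=np.array(p["t"]);return -R.T@t,R.T@np.array([x,y,1.])
def atz(p,uv,z):
    o,d=ray(p,uv);return o+d*(z-o[2])/d[2]
def proj(p,X):
    X=np.asarray(X,float)
    if "_T" in p:
        c=p["_T"][:3,:3].T@(X-p["_T"][:3,3]);t=np.arctan2(np.hypot(c[0],c[1]),c[2]);k=t/np.hypot(c[0],c[1])
        return np.array([p["cx"]+p["fx"]*c[0]*k,p["cy"]+p["fy"]*c[1]*k])
    c=np.array(p["R"])@X+np.array(p["t"]);return np.array([p["cx"]+p["fx"]*c[0]/c[2],p["cy"]+p["fy"]*c[1]/c[2]])
E
python3 - <<'E'
from h import *
np.set_printoptions(precision=3,suppress=True)
Z=dict(axis=.046,lug_hole=.046,socket=.034,fin0=.094,pin_knob=.069,holder=.02,agent_bottle=.07,tape=.012,beaker=.04,syringe=.01,scope_handle=.014,connector=.022)
ps={}
for n in("scene","side","wrist"):
    p=cap(n,n+"0")
    for k,z in Z.items():
        for d in spotter.find_in(k,p)[:4]:
            if d["score"]>.3: print(n,k,round(d["score"],2),np.round(d["uv"]),atz(p,d["uv"],z)[:2])
E
```

```text
pics
scene axis 0.56 [301. 256.] [ 0.536 -0.035]
scene lug_hole 0.77 [297. 258.] [ 0.537 -0.049]
scene socket 0.88 [301. 262.] [ 0.543 -0.039]
scene fin0 0.84 [300. 258.] [ 0.602 -0.089]
scene pin_knob 0.63 [397. 203.] [0.517 0.309]
scene pin_knob 0.62 [414. 219.] [0.606 0.282]
scene pin_knob 0.57 [364. 201.] [0.454 0.247]
scene holder 0.65 [389. 218.] [0.504 0.3  ]
scene agent_bottle 0.8 [272. 336.] [ 0.751 -0.273]
scene tape 0.81 [191. 256.] [ 0.332 -0.223]
scene tape 0.33 [305. 260.] [ 0.518 -0.008]
scene beaker 0.97 [452. 225.] [0.657 0.378]
scene syringe 0.81 [411. 293.] [0.769 0.104]
scene syringe 0.38 [392. 217.] [0.494 0.322]
scene scope_handle 0.75 [162. 361.] [ 0.627 -0.447]
side axis 0.62 [331. 258.] [ 0.521 -0.017]
side lug_hole 0.68 [329. 257.] [ 0.525 -0.018]
side lug_hole 0.53 [188. 288.] [0.75  0.124]
side socket 0.69 [323. 259.] [ 0.536 -0.017]
side fin0 0.7 [330. 255.] [0.516 0.012]
side pin_knob 0.79 [344. 431.] [0.412 0.304]
side pin_knob 0.78 [230. 396.] [0.598 0.302]
side pin_knob 0.71 [287. 421.] [0.5   0.315]
side holder 0.84 [286. 434.] [0.502 0.319]
side holder 0.54 [328. 259.] [ 0.53  -0.029]
side agent_bottle 0.37 [268. 172.] [ 0.698 -0.171]
side tape 0.65 [446. 214.] [ 0.327 -0.218]
side beaker 0.7 [174. 422.] [0.672 0.358]
side syringe 0.67 [191. 290.] [0.758 0.106]
side syringe 0.67 [174. 422.] [0.682 0.349]
side connector 0.75 [399. 381.] [0.347 0.179]
wrist axis 0.64 [414. 179.] [ 0.54  -0.039]
wrist lug_hole 0.81 [413. 177.] [ 0.541 -0.041]
wrist socket 0.63 [406. 187.] [ 0.544 -0.029]
wrist fin0 0.65 [412. 178.] [ 0.553 -0.046]
wrist tape 0.66 [567.  34.] [ 0.344 -0.217]
wrist syringe 0.8 [189. 295.] [0.781 0.1  ]
wrist syringe 0.63 [407. 183.] [ 0.538 -0.029]
wrist scope_handle 0.46 [191. 296.] [0.777 0.098]
```

```bash
cd pics; python3 -c "
import cv2,numpy as np
"; ls
```

```text
scene0.png
side0.png
wrist0.png
```

View pics/scene0.png

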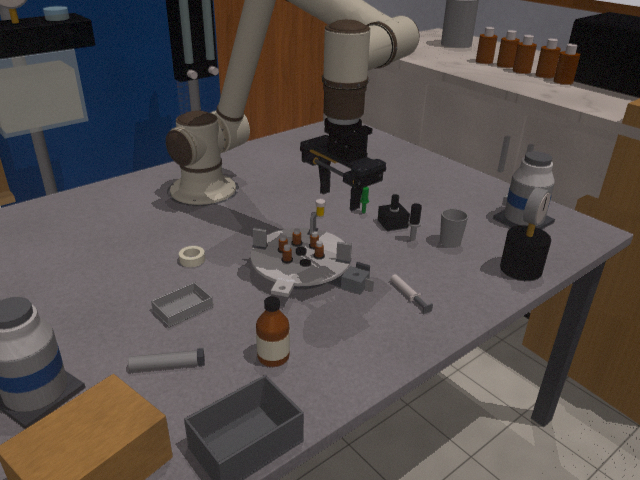

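View pics/wrist0.png

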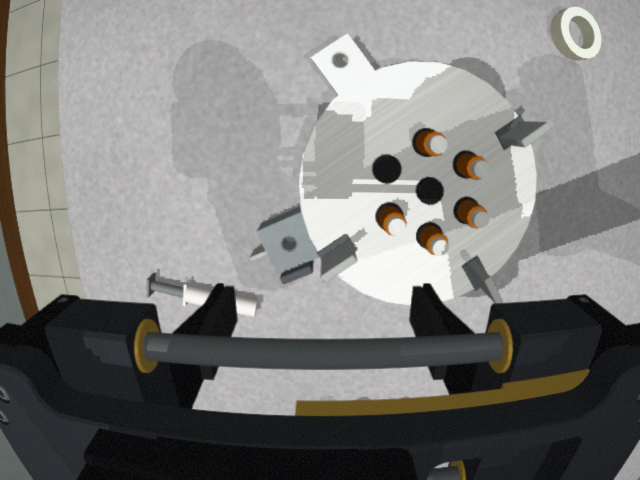

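View pics/side0.png

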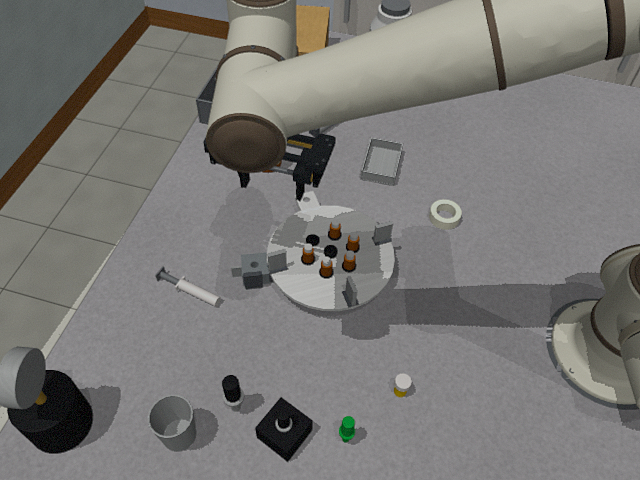

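The pictures show the lug hole at wrist (340,60), the socket at (289,243) and fin0's top at about (338,250), with fin1 near (485,280) and fin2 near (525,130). The holder, with the small black-knobbed pin in it, is at side (285,425). The green pin is at (348,428) and the larger pin at (231,390). The bottle is at scene (272,336).

Run:
```python
from h import *
np.set_printoptions(precision=4,suppress=True)
s=r.sense();print(np.array(s["ee_rot"]),s["tcp_pos"],s["wrist_force"])
p=cap("wrist");print(p["fx"],p["cx"],p["cy"],np.array(p["mount"]))
g=cv2.cvtColor(p["image"],cv2.COLOR_RGB2GRAY)
def blob(u,v,w=12):
    a=g[v-w:v+w,u-w:u+w]; t,m=cv2.threshold(a,0,255,cv2.THRESH_OTSU+cv2.THRESH_BINARY_INV)
    n,l,st,c=cv2.connectedComponentsWithStats(m); k=l[w,w]; return c[k]+[u-w,v-w],st[k][4]
for nm,(u,v),z in(("lug",(340,60),.046),("sock",(289,243),.034),("hub",(430,190),.05),("hub2",(387,168),.046)):
    c,a=blob(u,v);print(nm,c,a,atz(p,c,z))
# fit axis, lug angle, block angle
from scipy.optimize import least_squares
L=atz(p,blob(340,60)[0],.046)[:2];S=atz(p,blob(289,243)[0],.034)[:2]
print("dist L-S",np.linalg.norm(L-S), "chord angle",np.degrees(2*np.arcsin(np.linalg.norm(L-S)/.29)))
d=np.linalg.norm(L-S)/2;m=(L+S)/2;n=(S-L)/np.linalg.norm(S-L);n=np.array([-n[1],n[0]])
for q in(1,-1):
    A=m+q*n*np.sqrt(.145**2-d*d);al=np.arctan2(*(L-A)[::-1]);bl=np.arctan2(*(S-A)[::-1]);print("axis",A,np.degrees(al),np.degrees(bl))
A=m+n*np.sqrt(.145**2-d*d);al=np.arctan2(*(L-A)[::-1])
im=cv2.cvtColor(p["image"],cv2.COLOR_RGB2BGR)
for k in(1,2,3):
    for rr in(.088,.105,.122):
        a=al+k*np.pi/2;q=proj(p,[*(A+rr*np.array([np.cos(a),np.sin(a)])),.094]);cv2.circle(im,tuple(int(x) for x in q),1,(0,0,255),-1)
for t in np.linspace(0,2*np.pi,90): q=proj(p,[*(A+.122*np.array([np.cos(t),np.sin(t)])),.046]);cv2.circle(im,tuple(int(x) for x in q),1,(0,255,0),-1)
cv2.imwrite("pics/fit.png",cv2.resize(im[20:320,200:600],None,fx=2,fy=2))
```

```text
[[-0. -1. -0.]
 [-0. -0.  1.]
 [-1.  0. -0.]] [0.625  0.     0.2416] [-0.4213 -0.0856  0.0645]
371.64829954431775 322.958964112697 241.56458988291317 [[-0.0001 -0.3032  0.9529 -0.1427]
 [ 1.     -0.0002  0.      0.0007]
 [ 0.0001  0.9529  0.3032 -0.0851]
 [ 0.      0.      0.      1.    ]]
lug [339.4154  59.8718] 195 [ 0.6097 -0.147   0.046 ]
sock [288.5086 243.5543] 175 [0.6585 0.0284 0.034 ]
hub [429.4771 189.8244] 524 [ 0.5248 -0.0294  0.05  ]
hub2 [386.4787 167.8983] 541 [ 0.566  -0.0484  0.046 ]
dist L-S 0.18212909967304605 chord angle 77.81006013838649
axis [ 0.5254 -0.029 ] -54.473911166695586 23.33614897169095
axis [ 0.7428 -0.0896] -156.6638510283091 125.52608883330447
```

View pics/fit.png

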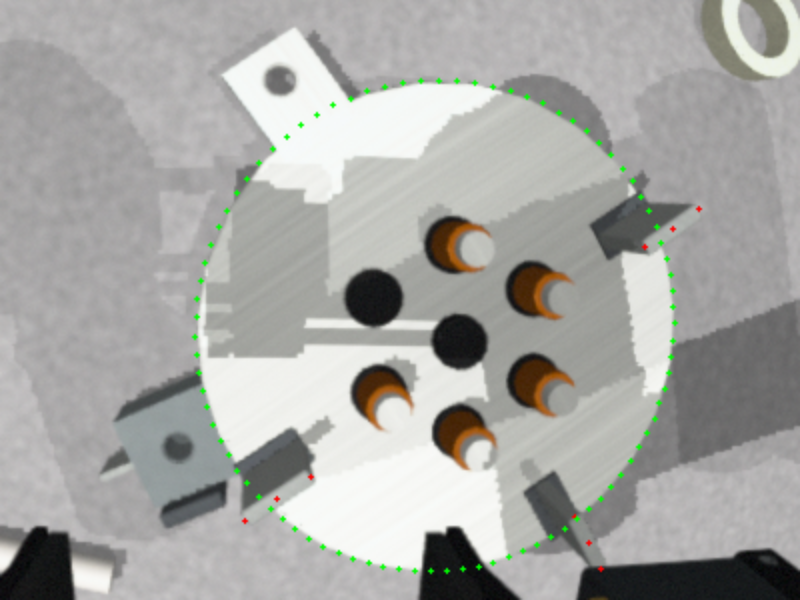

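The fit is good: axis (0.525, -0.029), lug at -54.5°, block at 23.3°, so it needs +78°. I'll push fin0 with the back of one shut finger, keeping that finger turned square to the fin.

Request:
play_rows(
  commands=[
    {"fingers": 1, "tx": 0.04, "ty": -0.005, "tz": 0.009, "ax": 0.039, "ay": 0, "az": 0},
    {"fingers": 1, "tx": 0.08, "ty": -0.005, "tz": 0.009, "ax": 0.078, "ay": 0, "az": 0},
    {"fingers": 1, "tx": 0.12, "ty": -0.005, "tz": 0.009, "ax": 0.117, "ay": 0, "az": 0},
    {"fingers": 1, "tx": 0.135, "ty": -0.005, "tz": 0.009, "ax": 0.156, "ay": 0, "az": 0},
    {"fingers": 1, "tx": 0.135, "ty": -0.005, "tz": 0.009, "ax": 0.194, "ay": 0, "az": 0},
  ],
)

```text
time_s: 2.42
tcp_pos: [0.6263, 0.0065, 0.1359]
ee_rot: [[-0.008, -0.816, 0.578], [-0.001, 0.578, 0.816], [-1.0, 0.006, -0.006]]
wrist_force: [-0.1, -0.1, -0.5]
gripper_width: 0.704
```

Request:
play_rows(
  commands=[
    {"fingers": 1, "tx": 0, "ty": 0, "tz": 0, "ax": 0.038, "ay": 0, "az": 0},
    {"fingers": 1, "tx": 0, "ty": 0, "tz": 0, "ax": 0.076, "ay": 0, "az": 0},
    {"fingers": 1, "tx": 0, "ty": 0, "tz": 0, "ax": 0.109, "ay": 0, "az": 0},
    {"fingers": 1, "tx": 0, "ty": 0, "tz": 0, "ax": 0.109, "ay": 0, "az": 0},
    {"fingers": 1, "tx": 0, "ty": 0, "tz": 0, "ax": 0.109, "ay": 0, "az": 0},
  ],
)

```text
time_s: 2.83
tcp_pos: [0.6288, 0.0068, 0.1403]
ee_rot: [[0.0, -0.582, 0.813], [-0.0, 0.813, 0.582], [-1.0, -0.0, 0.0]]
wrist_force: [0.7, -0.9, 1.0]
gripper_width: 0.326
```

```bash
cat > plan.py <<'E'
from h import *
A=np.array([.5252,-.0292])
def yaw(R): return np.degrees(np.arctan2(R[1][1],R[0][1]))
def rows(pts, p0, y0):
    """pts: (x,y,z,yaw); prints tx ty tz ax from pose p0,y0"""
    a=np.radians(y0);Y=np.array([np.cos(a),np.sin(a),0]);Z=np.array([np.sin(a),-np.cos(a),0])
    for q in pts:
        d=np.array(q[:3])-p0; w=(q[3]-y0+180)%360-180
        print("tx %.4f ty %.4f tz %.4f ax %.4f"%(-d[2]/.75,d@Y/.75,d@Z/.75,-w/180))
def pt(phi,d,z=.08,rad=.105):
    f=np.radians(phi);u=np.array([np.cos(f),np.sin(f)]);t=np.array([-u[1],u[0]])
    return (*(A+rad*u-d*t),z,phi+90)
def show():
    s=r.sense();np.set_printoptions(precision=4,suppress=True)
    print(s["time_s"],np.array(s["tcp_pos"]),"yaw %.2f"%yaw(s["ee_rot"]),"x",np.array(s["ee_rot"])[:,0],"F",np.array(s["wrist_force"]),s["gripper_width"]);return s
E
python3 - <<'E'
from plan import *
s=show(); rows([pt(35.5,.031),pt(35.5,.022)],s["tcp_pos"],yaw(s["ee_rot"]))
E
```

```text
2.8333 [0.6288 0.0068 0.1403] yaw 125.62 x [ 0.0001 -0.     -1.    ] F [ 0.6848 -0.8938  0.9664] 0.325689964974447
tx 0.0804 ty -0.0002 tz -0.0003 ax 0.0006
tx 0.0804 ty 0.0118 tz -0.0003 ax 0.0006
```

Request:
play_rows(
  commands=[
    {"fingers": 1, "tx": 0, "ty": 0, "tz": 0, "ax": 0, "ay": 0, "az": 0},
    {"fingers": 1, "tx": 0, "ty": 0, "tz": 0, "ax": 0, "ay": 0, "az": 0},
    {"fingers": 1, "tx": 0, "ty": 0, "tz": 0, "ax": 0, "ay": 0, "az": 0},
    {"fingers": 1, "tx": 0.02, "ty": 0, "tz": 0, "ax": 0, "ay": 0, "az": 0},
    {"fingers": 1, "tx": 0.045, "ty": 0, "tz": 0, "ax": 0, "ay": 0, "az": 0},
  ],
)

```text
time_s: 3.25
tcp_pos: [0.6301, 0.0071, 0.1081]
ee_rot: [[0.005, -0.581, 0.814], [0.001, 0.814, 0.581], [-1.0, -0.002, 0.004]]
wrist_force: [0.6, 0.8, 0.8]
gripper_width: 0.021
```

Request:
play_rows(
  commands=[
    {"fingers": 1, "tx": 0.025, "ty": 0, "tz": 0, "ax": 0, "ay": 0, "az": 0},
    {"fingers": 1, "tx": 0.035, "ty": 0, "tz": 0, "ax": 0, "ay": 0, "az": 0},
    {"fingers": 1, "tx": 0.035, "ty": 0.004, "tz": 0, "ax": 0, "ay": 0, "az": 0},
    {"fingers": 1, "tx": 0.035, "ty": 0.008, "tz": 0, "ax": 0, "ay": 0, "az": 0},
    {"fingers": 1, "tx": 0.035, "ty": 0.01, "tz": 0, "ax": 0, "ay": 0, "az": 0},
  ],
)

```text
time_s: 3.67
tcp_pos: [0.625, 0.0134, 0.0815]
ee_rot: [[0.002, -0.581, 0.814], [0.0, 0.814, 0.581], [-1.0, -0.001, 0.002]]
wrist_force: [-0.5, -0.6, 0.4]
gripper_width: 0.004
```

Run:
```python
from plan import *
s=show(); cap("wrist","w1"); print("z .08 target", pt(35.5,.0235))
```

```text
3.6667 [0.625  0.0134 0.0815] yaw 125.51 x [ 0.002   0.0002 -1.    ] F [-0.45   -0.5594  0.3531] 0.003733401283035755
z .08 target (np.float64(0.6243286488866207), np.float64(0.01264209566827517), 0.08, 125.5)
```

Request:
play_rows(
  commands=[
    {"fingers": 1, "tx": 0, "ty": 0.002, "tz": 0, "ax": 0, "ay": 0, "az": 0},
    {"fingers": 1, "tx": 0, "ty": 0.004, "tz": 0, "ax": 0, "ay": 0, "az": 0},
    {"fingers": 1, "tx": 0, "ty": 0.006, "tz": 0, "ax": 0, "ay": 0, "az": 0},
    {"fingers": 1, "tx": 0, "ty": 0.008, "tz": 0, "ax": 0, "ay": 0, "az": 0},
    {"fingers": 1, "tx": 0, "ty": 0.01, "tz": 0, "ax": 0, "ay": 0, "az": 0},
  ],
)

```text
time_s: 4.13
tcp_pos: [0.62, 0.0191, 0.0805]
ee_rot: [[0.0, -0.58, 0.814], [0.0, 0.814, 0.58], [-1.0, -0.0, 0.0]]
wrist_force: [-0.9, -0.7, -0.1]
gripper_width: 0.003
```

Run:
```python
from plan import *
s=show(); 
y=yaw(s["ee_rot"]);a=np.radians(y);t=np.array([np.cos(a),np.sin(a)]);d=np.array(s["tcp_pos"][:2])-A
print("tangential offset",d@t,"radial",d@[t[1],-t[0]],"F.t",np.array(s["wrist_force"][:2])@t)
```

```text
4.1333 [0.62   0.0191 0.0805] yaw 125.46 x [ 0.0002  0.0001 -1.    ] F [-0.9026 -0.6881 -0.0788] 0.002860265387683788
tangential offset -0.015624660831714267 radial 0.10522518713179065 F.t -0.03680202878251001
```

Request:
play_rows(
  commands=[
    {"fingers": 1, "tx": 0, "ty": 0.002, "tz": 0, "ax": 0, "ay": 0, "az": 0},
    {"fingers": 1, "tx": 0, "ty": 0.004, "tz": 0, "ax": 0, "ay": 0, "az": 0},
    {"fingers": 1, "tx": 0, "ty": 0.006, "tz": 0, "ax": 0, "ay": 0, "az": 0},
    {"fingers": 1, "tx": 0, "ty": 0.006, "tz": 0, "ax": 0, "ay": 0, "az": 0},
  ],
)

```text
time_s: 4.47
tcp_pos: [0.6177, 0.0226, 0.0805]
ee_rot: [[0.001, -0.58, 0.814], [-0.0, 0.814, 0.58], [-1.0, -0.001, 0.0]]
wrist_force: [1.8, -3.1, 0.6]
gripper_width: 0.008
```

```bash
cat >> plan.py <<'E'
def tang():
    s=show();a=np.radians(yaw(s["ee_rot"]));t=np.array([np.cos(a),np.sin(a)]);d=np.array(s["tcp_pos"][:2])-A
    print("tang",d@t,"radial",d@[t[1],-t[0]],"F.t",np.array(s["wrist_force"][:2])@t, "Frad",np.array(s["wrist_force"][:2])@[t[1],-t[0]]);return s
E
python3 - <<'E'
from plan import *
tang();p=cap("wrist","w2");im=cv2.imread("pics/w2.png")
g=cv2.cvtColor(im,cv2.COLOR_BGR2GRAY)
cv2.imwrite("pics/w2c.png",cv2.resize(im[40:400,140:500],None,fx=1.6,fy=1.6))
E
```

```text
4.4667 [0.6177 0.0226 0.0805] yaw 125.47 x [ 0.0007 -0.0002 -1.    ] F [ 1.8096 -3.1273  0.6004] 0.007908899272224842
tang -0.011504731020293162 radial 0.10535756631794649 F.t -3.5970484013384443 Frad -0.3407145093529882
```

View pics/w2c.png

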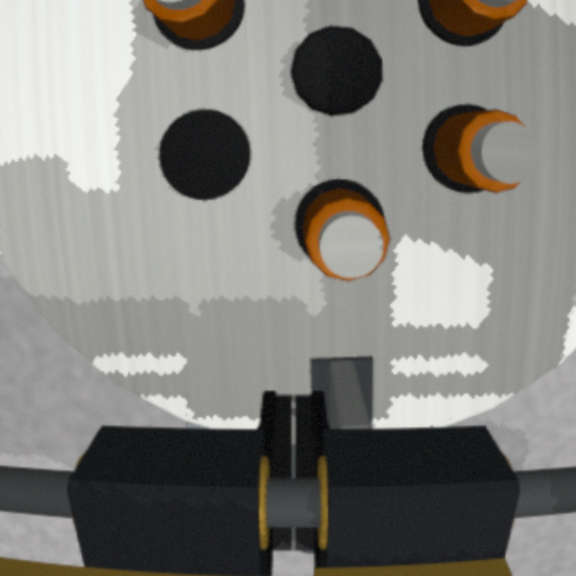

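Finger in contact with fin0's flat, about 3.6 N. Now swing along the arc.

Run:
```python
import numpy as np
R,d=.1052,.0115
for D in(1,1.5,3,3.5,4,6,7,9,10,12,13,15):
    a=np.radians(D);print(D,"ty %.4f tz %.4f ax %.4f"%((R*np.sin(a)-d*np.cos(a)+d)/.75,(R*np.cos(a)+d*np.sin(a)-R)/.75,-D/180))
```

```text
1 ty 0.0025 tz 0.0002 ax -0.0056
1.5 ty 0.0037 tz 0.0004 ax -0.0083
3 ty 0.0074 tz 0.0006 ax -0.0167
3.5 ty 0.0086 tz 0.0007 ax -0.0194
4 ty 0.0098 tz 0.0007 ax -0.0222
6 ty 0.0147 tz 0.0008 ax -0.0333
7 ty 0.0172 tz 0.0008 ax -0.0389
9 ty 0.0221 tz 0.0007 ax -0.0500
10 ty 0.0246 tz 0.0005 ax -0.0556
12 ty 0.0295 tz 0.0001 ax -0.0667
13 ty 0.0319 tz -0.0001 ax -0.0722
15 ty 0.0368 tz -0.0008 ax -0.0833
```

Request:
play_rows(
  commands=[
    {"fingers": 1, "tx": 0, "ty": 0.0025, "tz": 0.0002, "ax": -0.0056, "ay": 0, "az": 0},
    {"fingers": 1, "tx": 0, "ty": 0.0074, "tz": 0.0006, "ax": -0.0167, "ay": 0, "az": 0},
    {"fingers": 1, "tx": 0, "ty": 0.0147, "tz": 0.0008, "ax": -0.0333, "ay": 0, "az": 0},
    {"fingers": 1, "tx": 0, "ty": 0.0221, "tz": 0.0007, "ax": -0.05, "ay": 0, "az": 0},
    {"fingers": 1, "tx": 0, "ty": 0.0295, "tz": 0.0001, "ax": -0.0667, "ay": 0, "az": 0},
  ],
)

```text
time_s: 4.93
tcp_pos: [0.605, 0.0407, 0.0805]
ee_rot: [[0.001, -0.739, 0.674], [-0.0, 0.674, 0.739], [-1.0, -0.001, 0.001]]
wrist_force: [2.3, -4.2, -0.4]
gripper_width: 0.007
```

```bash
python3 -c "
from plan import *
tang()"
```

```text
4.9333 [0.605  0.0407 0.0805] yaw 137.66 x [ 0.0011 -0.0002 -1.    ] F [ 2.3155 -4.1696 -0.4399] 0.006711588717726869
tang -0.011920681893626208 radial 0.10546908217272062 F.t -4.519788676795551 Frad -1.522568277511659
```

Request:
play_rows(
  commands=[
    {"fingers": 1, "tx": 0, "ty": 0.0074, "tz": 0.0006, "ax": -0.0167, "ay": 0, "az": 0},
    {"fingers": 1, "tx": 0, "ty": 0.0147, "tz": 0.0008, "ax": -0.0333, "ay": 0, "az": 0},
    {"fingers": 1, "tx": 0, "ty": 0.0221, "tz": 0.0007, "ax": -0.05, "ay": 0, "az": 0},
    {"fingers": 1, "tx": 0, "ty": 0.0295, "tz": 0.0001, "ax": -0.0667, "ay": 0, "az": 0},
    {"fingers": 1, "tx": 0, "ty": 0.0368, "tz": -0.0008, "ax": -0.0833, "ay": 0, "az": 0},
  ],
)

```text
time_s: 5.35
tcp_pos: [0.5843, 0.0591, 0.0805]
ee_rot: [[0.001, -0.888, 0.459], [-0.0, 0.459, 0.888], [-1.0, -0.001, 0.001]]
wrist_force: [3.1, -3.6, -0.8]
gripper_width: 0.005
```

Request:
play_rows(
  commands=[
    {"fingers": 1, "tx": 0, "ty": 0.0074, "tz": 0.0006, "ax": -0.0167, "ay": 0, "az": 0},
    {"fingers": 1, "tx": 0, "ty": 0.0147, "tz": 0.0008, "ax": -0.0333, "ay": 0, "az": 0},
    {"fingers": 1, "tx": 0, "ty": 0.0221, "tz": 0.0007, "ax": -0.05, "ay": 0, "az": 0},
    {"fingers": 1, "tx": 0, "ty": 0.0295, "tz": 0.0001, "ax": -0.0667, "ay": 0, "az": 0},
    {"fingers": 1, "tx": 0, "ty": 0.0368, "tz": -0.0008, "ax": -0.0833, "ay": 0, "az": 0},
  ],
)

```text
time_s: 5.77
tcp_pos: [0.5597, 0.0713, 0.0805]
ee_rot: [[0.002, -0.977, 0.213], [-0.0, 0.213, 0.977], [-1.0, -0.002, 0.0]]
wrist_force: [4.2, -3.1, -1.5]
gripper_width: 0.003
```

```bash
python3 -c "
from plan import *
tang()"
```

```text
5.7667 [0.5597 0.0713 0.0805] yaw 167.67 x [ 0.0016 -0.     -1.    ] F [ 4.1741 -3.1288 -1.4585] 0.002986507995766791
tang -0.012212240585511201 radial 0.10551230050032359 F.t -4.745836443320103 Frad -2.165602332873025
```

Request:
play_rows(
  commands=[
    {"fingers": 1, "tx": 0, "ty": 0.0074, "tz": 0.0006, "ax": -0.0167, "ay": 0, "az": 0},
    {"fingers": 1, "tx": 0, "ty": 0.0147, "tz": 0.0008, "ax": -0.0333, "ay": 0, "az": 0},
    {"fingers": 1, "tx": 0, "ty": 0.0221, "tz": 0.0007, "ax": -0.05, "ay": 0, "az": 0},
    {"fingers": 1, "tx": 0, "ty": 0.0295, "tz": 0.0001, "ax": -0.0667, "ay": 0, "az": 0},
    {"fingers": 1, "tx": 0, "ty": 0.0368, "tz": -0.0008, "ax": -0.0833, "ay": 0, "az": 0},
  ],
)

```text
time_s: 6.18
tcp_pos: [0.5332, 0.0772, 0.0808]
ee_rot: [[0.003, -0.999, -0.047], [0.001, -0.047, 0.999], [-1.0, -0.003, 0.001]]
wrist_force: [5.0, -2.9, -1.3]
gripper_width: 0.007
```

Request:
play_rows(
  commands=[
    {"fingers": 1, "tx": 0, "ty": 0.0074, "tz": 0.0006, "ax": -0.0167, "ay": 0, "az": 0},
    {"fingers": 1, "tx": 0, "ty": 0.0147, "tz": 0.0008, "ax": -0.0333, "ay": 0, "az": 0},
    {"fingers": 1, "tx": 0, "ty": 0.0221, "tz": 0.0007, "ax": -0.05, "ay": 0, "az": 0},
    {"fingers": 1, "tx": 0, "ty": 0.0246, "tz": 0.0005, "ax": -0.0556, "ay": 0, "az": 0},
    {"fingers": 1, "tx": 0, "ty": 0.0295, "tz": 0.0001, "ax": -0.0667, "ay": 0, "az": 0},
  ],
)

```text
time_s: 6.6
tcp_pos: [0.5115, 0.0766, 0.081]
ee_rot: [[0.004, -0.968, -0.251], [0.002, -0.251, 0.968], [-1.0, -0.004, 0.001]]
wrist_force: [4.7, -1.5, 0.1]
gripper_width: 0.006
```

Run:
```python
from plan import *
tang();p=cap("wrist","w3")
for z in(.046,):
  q=proj(p,[*(A+.145*np.array([np.cos(.407),np.sin(.407)])),z]);print(q)
for k in("lug_hole","socket"):
  for d in spotter.find_in(k,p)[:2]:print(k,d["score"],d["uv"])
cv2.imwrite("pics/s3c.png",cv2.resize(cv2.cvtColor(cap("side")["image"],cv2.COLOR_RGB2BGR)[180:320,200:420],None,fx=3,fy=3))
```

```text
6.6 [0.5115 0.0766 0.081 ] yaw -165.43 x [ 0.0038  0.0015 -1.    ] F [ 4.7214 -1.52    0.1357] 0.0062596340172161894
tang -0.0133856197880685 radial 0.10588432127486586 F.t -4.187380796637791 Frad -2.6585014496451773
[ 84.4685 144.8821]
lug_hole 0.95 [339.4, 130.0]
socket 0.9 [335.4, 136.9]
```

View pics/w3.png

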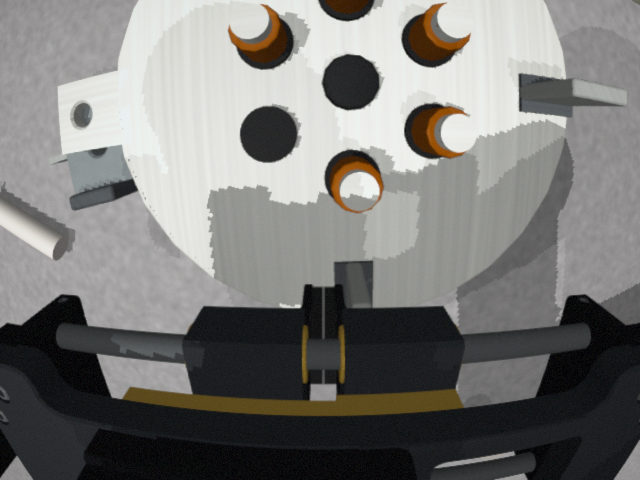

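The lug hole is at (82,113), with the stop's far side at about (97,190) and the target near (84,145), so it's still short of the stop. I'll compute the remaining angle.

```bash
cat >> plan.py <<'E'
def blob(p,u,v,w=12):
    g=cv2.cvtColor(p["image"],cv2.COLOR_RGB2GRAY);a=g[v-w:v+w,u-w:u+w];t,m=cv2.threshold(a,0,255,cv2.THRESH_OTSU+cv2.THRESH_BINARY_INV)
    n,l,st,c=cv2.connectedComponentsWithStats(m);k=l[w,w];return c[k]+[u-w,v-w],st[k][4]
E
python3 - <<'E'
from plan import *
p=cap("wrist");c,a=blob(p,82,113,14);X=atz(p,c,.046);d=X[:2]-A
print(c,a,X,np.linalg.norm(d),np.degrees(np.arctan2(d[1],d[0])))
R,d=.1058,.0130
for D in(1,2,3,4,5,6,7,8):
    a=np.radians(D);print(D,"ty %.4f tz %.4f ax %.4f"%((R*np.sin(a)-d*np.cos(a)+d)/.75,(R*np.cos(a)+d*np.sin(a)-R)/.75,-D/180))
E
```

```text
[ 79.69207317 117.43292683] 328 [0.66286525 0.0127673  0.046     ] 0.14392002967832945 16.9538609720444
1 ty 0.0025 tz 0.0003 ax -0.0056
2 ty 0.0049 tz 0.0005 ax -0.0111
3 ty 0.0074 tz 0.0007 ax -0.0167
4 ty 0.0099 tz 0.0009 ax -0.0222
5 ty 0.0124 tz 0.0010 ax -0.0278
6 ty 0.0148 tz 0.0010 ax -0.0333
7 ty 0.0173 tz 0.0011 ax -0.0389
8 ty 0.0198 tz 0.0010 ax -0.0444
```

Request:
play_rows(
  commands=[
    {"fingers": 1, "tx": 0, "ty": 0.0025, "tz": 0, "ax": -0.0056, "ay": 0, "az": 0},
    {"fingers": 1, "tx": 0, "ty": 0.005, "tz": 0, "ax": -0.0111, "ay": 0, "az": 0},
    {"fingers": 1, "tx": 0, "ty": 0.0074, "tz": 0, "ax": -0.0167, "ay": 0, "az": 0},
    {"fingers": 1, "tx": 0, "ty": 0.0099, "tz": 0, "ax": -0.0222, "ay": 0, "az": 0},
    {"fingers": 1, "tx": 0, "ty": 0.0124, "tz": 0, "ax": -0.0278, "ay": 0, "az": 0},
  ],
)

```text
time_s: 7.27
tcp_pos: [0.5012, 0.0739, 0.0806]
ee_rot: [[0.001, -0.942, -0.335], [0.001, -0.335, 0.942], [-1.0, -0.001, 0.0]]
wrist_force: [3.1, 4.8, 3.7]
gripper_width: 0.005
```

Run:
```python
from plan import *
s=tang();p=cap("wrist","w4")
for i in range(6): print(np.array(r.sense()["wrist_force"]));
q=proj(p,[*(A+.145*np.array([np.cos(.407),np.sin(.407)])),.046]);print(q)
im=cv2.imread("pics/w4.png");cv2.imwrite("pics/w4c.png",cv2.resize(im[60:240,20:220],None,fx=3,fy=3))
```

```text
7.2667 [0.5012 0.0739 0.0806] yaw -160.43 x [ 0.0011  0.0008 -1.    ] F [3.132  4.7985 3.6915] 0.00516854310123969
tang -0.011895093450079098 radial 0.1051974087478758 F.t -4.558139619069633 Frad 3.472467497721133
[1.9592 2.7141 2.4899]
[1.9592 2.7141 2.4899]
[1.9592 2.7141 2.4899]
[1.9592 2.7141 2.4899]
[1.9592 2.7141 2.4899]
[1.9592 2.7141 2.4899]
[ 78.2402 124.1821]
```

View pics/w4c.png

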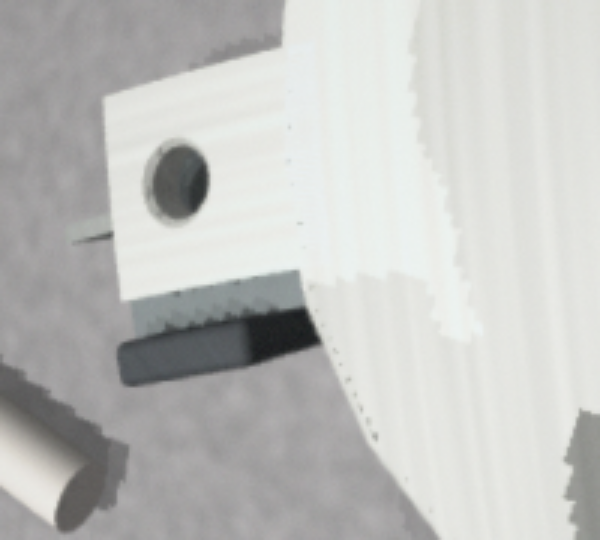

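The hole is at about (79,120) against a predicted (78,124), with a visible gap to the stop. Creep in small calls, watching the force.

Request:
play_rows(
  commands=[
    {"fingers": 1, "tx": 0, "ty": 0.0004, "tz": 0.0002, "ax": -0.001, "ay": 0, "az": 0},
    {"fingers": 1, "tx": 0, "ty": 0.0008, "tz": 0.0003, "ax": -0.002, "ay": 0, "az": 0},
    {"fingers": 1, "tx": 0, "ty": 0.0012, "tz": 0.0003, "ax": -0.003, "ay": 0, "az": 0},
    {"fingers": 1, "tx": 0, "ty": 0.0016, "tz": 0.0003, "ax": -0.004, "ay": 0, "az": 0},
  ],
)

```text
time_s: 7.65
tcp_pos: [0.4998, 0.0732, 0.0803]
ee_rot: [[0.0, -0.939, -0.345], [0.0, -0.345, 0.939], [-1.0, -0.0, 0.0]]
wrist_force: [1.9, 3.1, 3.6]
gripper_width: 0.003
```

Request:
play_rows(
  commands=[
    {"fingers": 1, "tx": 0, "ty": 0.0003, "tz": 0, "ax": -0.001, "ay": 0, "az": 0},
    {"fingers": 1, "tx": 0, "ty": 0.0006, "tz": 0, "ax": -0.002, "ay": 0, "az": 0},
    {"fingers": 1, "tx": 0, "ty": 0.0009, "tz": 0, "ax": -0.003, "ay": 0, "az": 0},
    {"fingers": 1, "tx": 0, "ty": 0.0009, "tz": 0, "ax": -0.003, "ay": 0, "az": 0},
  ],
)

```text
time_s: 7.98
tcp_pos: [0.4995, 0.0732, 0.0804]
ee_rot: [[0.001, -0.935, -0.354], [0.0, -0.354, 0.935], [-1.0, -0.001, 0.0]]
wrist_force: [4.1, 3.7, 2.1]
gripper_width: 0.006
```

Run:
```python
from plan import *
s=tang();p=cap("wrist","w5")
c,a=blob(p,79,121,10);print(c,a,proj(p,[*(A+.145*np.array([np.cos(.407),np.sin(.407)])),.046]))
```

```text
7.9833 [0.4995 0.0732 0.0804] yaw -159.26 x [ 0.0009  0.0004 -1.    ] F [4.1201 3.6879 2.1109] 0.0064791614590478655
tang -0.012210750628120012 radial 0.10484429672342593 F.t -5.158973073376811 Frad 1.9901507494868014
[ 79.6594 120.3746] 323 [ 77.9476 119.4976]
```

Request:
play_rows(
  commands=[
    {"fingers": 1, "tx": 0, "ty": 0.0004, "tz": 0, "ax": -0.001, "ay": 0, "az": 0},
    {"fingers": 1, "tx": 0, "ty": 0.0008, "tz": 0, "ax": -0.002, "ay": 0, "az": 0},
    {"fingers": 1, "tx": 0, "ty": 0.0012, "tz": 0, "ax": -0.003, "ay": 0, "az": 0},
    {"fingers": 1, "tx": 0, "ty": 0.0012, "tz": 0, "ax": -0.003, "ay": 0, "az": 0},
  ],
)

```text
time_s: 8.37
tcp_pos: [0.4993, 0.0733, 0.0804]
ee_rot: [[0.002, -0.932, -0.363], [0.001, -0.363, 0.932], [-1.0, -0.003, 0.0]]
wrist_force: [4.0, 4.9, 1.9]
gripper_width: 0.004
```

Run:
```python
from plan import *
s=tang();p=cap("wrist","w6")
c,a=blob(p,80,120,10);print(c,a,proj(p,[*(A+.145*np.array([np.cos(.407),np.sin(.407)])),.046]))
X=atz(p,c,.046)[:2]-A;print(np.degrees(np.arctan2(X[1],X[0])),np.linalg.norm(X))
```

```text
8.3667 [0.4993 0.0733 0.0804] yaw -158.72 x [ 0.0025  0.0012 -1.    ] F [4.0126 4.923  1.9026] 0.003516086361768009
tang -0.013091728620620068 radial 0.10486454819548541 F.t -5.525903559656217 Frad 3.130644932804622
[ 80.8893 118.6808] 307 [ 79.3355 116.7439]
23.82238910577864 0.14397878528168762
```

Request:
play_rows(
  commands=[
    {"fingers": 1, "tx": 0, "ty": 0.0004, "tz": 0.0003, "ax": -0.002, "ay": 0, "az": 0},
    {"fingers": 1, "tx": 0, "ty": 0.0008, "tz": 0.0005, "ax": -0.004, "ay": 0, "az": 0},
    {"fingers": 1, "tx": 0, "ty": 0.0012, "tz": 0.0005, "ax": -0.006, "ay": 0, "az": 0},
    {"fingers": 1, "tx": 0, "ty": 0.0012, "tz": 0.0005, "ax": -0.006, "ay": 0, "az": 0},
  ],
)

```text
time_s: 8.75
tcp_pos: [0.4991, 0.0735, 0.0805]
ee_rot: [[0.004, -0.925, -0.381], [0.002, -0.381, 0.925], [-1.0, -0.004, 0.0]]
wrist_force: [6.5, 5.3, 0.4]
gripper_width: 0.005
```

Run:
```python
from plan import *
s=tang();p=cap("wrist","w7")
c,a=blob(p,81,118,10)
X=atz(p,c,.046)[:2]-A;print(c,a,np.degrees(np.arctan2(X[1],X[0])),np.linalg.norm(X))
im=cv2.imread("pics/w7.png");cv2.imwrite("pics/w7c.png",cv2.resize(im[60:240,20:220],None,fx=3,fy=3))
```

```text
8.75 [0.4991 0.0735 0.0805] yaw -157.61 x [ 0.0041  0.0017 -1.    ] F [6.4925 5.3077 0.4446] 0.005394891231435679
tang -0.015003692043824476 radial 0.10489202747805382 F.t -8.024585491693603 Frad 2.4351326366544956
[ 82.5263 115.1417] 247 24.202194388972483 0.14479062145353444
```

View pics/w7c.png

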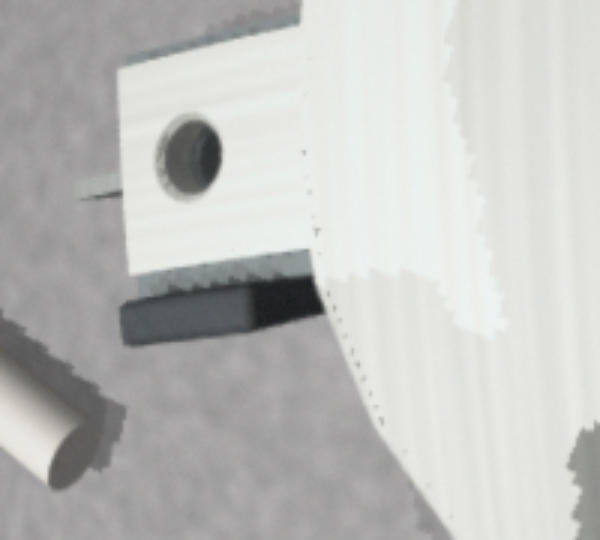

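Run:
```python
from plan import *
p=cap("wrist","w8");show()
f=lambda x,y,z:atz(p,[20+x/3,60+y/3],z)[:2]
for n,x,y in(("lugcornerBL",131,274),("lugTL",118,68),("lugBR",310,249),("stop near L",122,304),("stop near R",318,275),("stop far L",127,346),("stop far R",322,313),("hole",188,156),("innerhole",205,155)):
    for z in(.046,.034):
        X=f(x,y,z)-A;a=np.radians(23.34);print(n,z,"radial %.1f tang %.1f"%(1e3*X@[np.cos(a),np.sin(a)],1e3*X@[-np.sin(a),np.cos(a)]))
```

```text
8.85 [0.4991 0.0735 0.0805] yaw -157.63 x [ 0.004   0.0016 -1.    ] F [5.5064 5.3114 0.8238] 0.0028241829781329047
lugcornerBL 0.046 radial 161.0 tang 20.5
lugcornerBL 0.034 radial 171.0 tang 20.5
lugTL 0.046 radial 161.5 tang -19.4
lugTL 0.034 radial 171.5 tang -22.1
lugBR 0.046 radial 118.5 tang 20.7
lugBR 0.034 radial 125.6 tang 20.8
stop near L 0.046 radial 164.2 tang 25.9
stop near L 0.034 radial 174.4 tang 26.3
stop near R 0.046 radial 117.3 tang 25.5
stop near R 0.034 radial 124.3 tang 25.9
stop far L 0.046 radial 164.1 tang 34.1
stop far L 0.034 radial 174.3 tang 35.1
stop far R 0.046 radial 117.2 tang 32.2
stop far R 0.034 radial 124.2 tang 33.1
hole 0.046 radial 144.6 tang 0.4
hole 0.034 radial 153.4 tang -0.9
innerhole 0.046 radial 140.5 tang 0.9
innerhole 0.034 radial 149.1 tang -0.4
```

The lug edge (tang 20.5 mm) is against the stop's top face, which runs from 20.5 to 25.7 mm. The hole is centred within about 0.5 mm. Now raise the push to about 10 N and hold.

Request:
play_rows(
  commands=[
    {"fingers": 1, "tx": 0, "ty": 0.0003, "tz": 0.0003, "ax": 0, "ay": 0, "az": 0},
    {"fingers": 1, "tx": 0, "ty": 0.0006, "tz": 0.0005, "ax": 0, "ay": 0, "az": 0},
    {"fingers": 1, "tx": 0, "ty": 0.0009, "tz": 0.0006, "ax": 0, "ay": 0, "az": 0},
    {"fingers": 1, "tx": 0, "ty": 0.0009, "tz": 0.0006, "ax": 0, "ay": 0, "az": 0},
  ],
)

```text
time_s: 9.18
tcp_pos: [0.4991, 0.0736, 0.0806]
ee_rot: [[0.006, -0.925, -0.381], [0.002, -0.381, 0.925], [-1.0, -0.006, -0.001]]
wrist_force: [8.4, 2.8, -1.4]
gripper_width: 0.005
```

Run:
```python
from plan import *
for i in range(4):
    s=tang();viewer.capture("wrist")
tang()
```

```text
9.1833 [0.4991 0.0736 0.0806] yaw -157.60 x [ 0.0055  0.0017 -1.    ] F [ 8.4403  2.7557 -1.3799] 0.005173656673741008
tang -0.015001364032906655 radial 0.10497098317216425 F.t -8.853567290475748 Frad -0.6678193489316814
9.2333 [0.4991 0.0736 0.0805] yaw -157.61 x [ 0.0054  0.0017 -1.    ] F [ 8.5411  2.46   -2.3208] 0.003541434447706648
tang -0.014981843146274654 radial 0.10499387838111496 F.t -8.834201442071395 Frad -0.9795646721123655
9.2833 [0.4991 0.0736 0.0806] yaw -157.60 x [ 0.0055  0.0017 -1.    ] F [ 7.9746  3.6748 -1.7359] 0.00515680069506263
tang -0.015024154958540672 radial 0.104984928544379 F.t -8.77322786943196 Frad 0.3590254791892084
9.3333 [0.4991 0.0736 0.0805] yaw -157.61 x [ 0.0054  0.0017 -1.    ] F [ 8.3024  2.9839 -2.1252] 0.004493646822524083
tang -0.01498178823799105 radial 0.10497233023066471 F.t -8.813078028894886 Frad -0.40338022176197436
9.3833 [0.4991 0.0735 0.0805] yaw -157.61 x [ 0.0054  0.0016 -1.    ] F [ 8.7575  3.4027 -1.407 ] 0.006622504135189091
tang -0.014954197969536108 radial 0.10495140784980195 F.t -9.393428993512163 Frad -0.18935029594688071
```

Request:
play_rows(
  commands=[
    {"fingers": 1, "tx": 0, "ty": 0.0004, "tz": 0, "ax": 0, "ay": 0, "az": 0},
    {"fingers": 1, "tx": 0, "ty": 0.0004, "tz": 0, "ax": 0, "ay": 0, "az": 0},
    {"fingers": 1, "tx": 0, "ty": 0.0004, "tz": 0, "ax": 0, "ay": 0, "az": 0},
    {"fingers": 1, "tx": 0, "ty": 0.0004, "tz": 0, "ax": 0, "ay": 0, "az": 0},
    {"fingers": 1, "tx": 0, "ty": 0.0004, "tz": 0, "ax": 0, "ay": 0, "az": 0},
  ],
)

```text
time_s: 9.8
tcp_pos: [0.4991, 0.0736, 0.0806]
ee_rot: [[0.006, -0.925, -0.381], [0.002, -0.381, 0.925], [-1.0, -0.006, -0.001]]
wrist_force: [9.1, 2.9, -1.8]
gripper_width: 0.009
```

Request:
play_rows(
  commands=[
    {"fingers": 1, "tx": 0, "ty": 0, "tz": 0, "ax": 0, "ay": 0, "az": 0},
    {"fingers": 1, "tx": 0, "ty": 0, "tz": 0, "ax": 0, "ay": 0, "az": 0},
    {"fingers": 1, "tx": 0, "ty": 0, "tz": 0, "ax": 0, "ay": 0, "az": 0},
    {"fingers": 1, "tx": 0, "ty": 0, "tz": 0, "ax": 0, "ay": 0, "az": 0},
    {"fingers": 1, "tx": 0, "ty": 0, "tz": 0, "ax": 0, "ay": 0, "az": 0},
  ],
)

```text
time_s: 10.22
tcp_pos: [0.4991, 0.0736, 0.0806]
ee_rot: [[0.006, -0.925, -0.381], [0.002, -0.381, 0.925], [-1.0, -0.006, -0.001]]
wrist_force: [9.2, 3.0, -2.4]
gripper_width: 0.006
```

Request:
play_rows(
  commands=[
    {"fingers": 1, "tx": 0, "ty": 0, "tz": 0, "ax": 0, "ay": 0, "az": 0},
    {"fingers": 1, "tx": 0, "ty": 0, "tz": 0, "ax": 0, "ay": 0, "az": 0},
    {"fingers": 1, "tx": 0, "ty": 0, "tz": 0, "ax": 0, "ay": 0, "az": 0},
    {"fingers": 1, "tx": 0, "ty": 0, "tz": 0, "ax": 0, "ay": 0, "az": 0},
    {"fingers": 1, "tx": 0, "ty": 0, "tz": 0, "ax": 0, "ay": 0, "az": 0},
  ],
)

```text
time_s: 10.63
tcp_pos: [0.4991, 0.0736, 0.0806]
ee_rot: [[0.006, -0.925, -0.381], [0.002, -0.381, 0.925], [-1.0, -0.006, -0.001]]
wrist_force: [9.9, 3.1, -2.9]
gripper_width: 0.009
```

Run:
```python
from plan import *
tang()
p=cap("side","s9")
q=cap("scene","c9")
for n,p in(("side",p),("scene",q)):
  for d in spotter.silhouettes("pin_knob",p)[:4]: print(n,d["score"],d["uv"],d["region"].sum(),atz(p,d["uv"],.069)[:2])
for d in spotter.find_in("holder",q)[:2]: print(d, atz(q,d["uv"],.03))
```

```text
10.6333 [0.4991 0.0736 0.0806] yaw -157.61 x [ 0.006   0.0019 -1.    ] F [ 9.9081  3.1262 -2.8626] 0.008666956800506201
tang -0.014984481555895613 radial 0.10498122134342018 F.t -10.351850003500816 Frad -0.8842450537515659
side 0.88 [233.4, 395.9] 590 [0.5923 0.3009]
side 0.76 [284.8, 418.4] 272 [0.5041 0.3119]
side 0.59 [343.9, 431.3] 335 [0.4125 0.305 ]
side 0.38 [293.7, 249.4] 2497 [0.5885 0.0018]
scene 0.67 [298.3, 258.2] 5005 [ 0.5689 -0.0686]
scene 0.57 [364.8, 192.9] 31 [0.4199 0.2821]
scene 0.53 [411.8, 218.7] 341 [0.6012 0.2779]
scene 0.45 [304.1, 261.8] 5883 [ 0.5888 -0.0672]
{'uv': [393.1, 217.0], 'score': 0.69} [0.5185 0.2987 0.03  ]
```

Held 9.5–10.4 N for about 1.3 s with the lug at the stop. Back off and lift.

Request:
play_rows(
  commands=[
    {"fingers": 1, "tx": 0, "ty": -0.008, "tz": 0, "ax": 0, "ay": 0, "az": 0},
    {"fingers": 1, "tx": 0, "ty": -0.025, "tz": 0, "ax": 0, "ay": 0, "az": 0},
    {"fingers": 1, "tx": -0.04, "ty": -0.025, "tz": 0, "ax": 0, "ay": 0, "az": 0},
    {"fingers": 1, "tx": -0.09, "ty": -0.025, "tz": 0, "ax": 0, "ay": 0, "az": 0},
    {"fingers": 0, "tx": -0.14, "ty": -0.025, "tz": 0, "ax": 0, "ay": 0, "az": 0},
  ],
)

```text
time_s: 11.3
tcp_pos: [0.5102, 0.0779, 0.1837]
ee_rot: [[-0.011, -0.925, -0.379], [-0.005, -0.379, 0.925], [-1.0, 0.012, -0.0]]
wrist_force: [1.7, 0.3, 0.5]
gripper_width: 0.031
```

Run:
```python
from plan import *
s=show();print(s["joints"]);rows([(.505,.29,.2,270)],s["tcp_pos"],yaw(s["ee_rot"]))
```

```text
11.3 [0.5102 0.0779 0.1837] yaw -157.73 x [-0.0108 -0.0046 -0.9999] F [1.696  0.258  0.5475] 0.03067987381885229
[ 26.6954  14.8093 -19.1288  -0.0507 -56.735   -4.3951]
tx -0.0218 ty -0.1007 tz 0.2643 ax -0.3763
```

Request:
play_rows(
  commands=[
    {"fingers": -0.4, "tx": -0.02, "ty": -0.018, "tz": 0.045, "ax": -0.038, "ay": 0, "az": 0},
    {"fingers": -0.4, "tx": -0.02, "ty": -0.038, "tz": 0.097, "ax": -0.076, "ay": 0, "az": 0},
    {"fingers": -0.4, "tx": -0.022, "ty": -0.058, "tz": 0.149, "ax": -0.114, "ay": 0, "az": 0},
    {"fingers": -0.4, "tx": -0.022, "ty": -0.078, "tz": 0.2, "ax": -0.152, "ay": 0, "az": 0},
    {"fingers": -0.4, "tx": -0.022, "ty": -0.095, "tz": 0.245, "ax": -0.19, "ay": 0, "az": 0},
  ],
)

```text
time_s: 11.72
tcp_pos: [0.5074, 0.2769, 0.2001]
ee_rot: [[-0.006, -0.547, -0.837], [-0.005, -0.837, 0.547], [-1.0, 0.007, 0.002]]
wrist_force: [0.5, 0.2, -0.7]
gripper_width: 0.373
```

Request:
play_rows(
  commands=[
    {"fingers": -0.4, "tx": 0, "ty": 0, "tz": 0, "ax": -0.038, "ay": 0, "az": 0},
    {"fingers": -0.4, "tx": 0, "ty": 0, "tz": 0, "ax": -0.076, "ay": 0, "az": 0},
    {"fingers": -0.4, "tx": 0, "ty": 0, "tz": 0, "ax": -0.114, "ay": 0, "az": 0},
    {"fingers": -0.4, "tx": 0, "ty": 0, "tz": 0, "ax": -0.152, "ay": 0, "az": 0},
    {"fingers": -0.4, "tx": 0, "ty": 0, "tz": 0, "ax": -0.186, "ay": 0, "az": 0},
  ],
)

```text
time_s: 12.13
tcp_pos: [0.5074, 0.2747, 0.1995]
ee_rot: [[-0.007, 0.005, -1.0], [-0.006, -1.0, -0.005], [-1.0, 0.006, 0.007]]
wrist_force: [0.5, -0.0, -0.6]
gripper_width: 0.684
```

Request:
play_rows(
  commands=[
    {"fingers": -0.4, "tx": 0, "ty": 0, "tz": 0, "ax": 0, "ay": 0, "az": 0},
    {"fingers": -0.4, "tx": 0, "ty": 0, "tz": 0, "ax": 0, "ay": 0, "az": 0},
  ],
)

```text
time_s: 12.3
tcp_pos: [0.5083, 0.2753, 0.2002]
ee_rot: [[-0.005, -0.003, -1.0], [-0.004, -1.0, 0.003], [-1.0, 0.004, 0.004]]
wrist_force: [0.4, 0.1, 0.3]
gripper_width: 0.7
```

Run:
```python
from plan import *
s=show();p=cap("wrist","w10")
print(proj(p,[.505,.312,.085]),proj(p,[.505,.312,.045]))
for k in("holder","pin_knob"):
  for d in spotter.silhouettes(k,p)[:4]: print(k,d["score"],d["uv"],d["region"].sum())
```

```text
12.3 [0.5083 0.2753 0.2002] yaw -90.19 x [-0.0045 -0.0037 -1.    ] F [0.4413 0.0788 0.3466] 0.699835761775602
[270.8793 246.8127] [277.0324 231.4847]
holder 0.63 [287.3, 212.8] 5175
holder 0.48 [587.4, 201.0] 23940
pin_knob 0.76 [275.6, 233.0] 1125
pin_knob 0.74 [297.6, 115.5] 1520
```

View pics/w10.png

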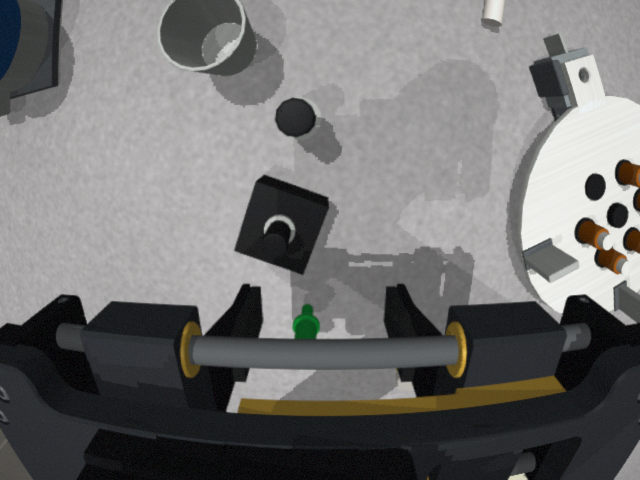

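The holder top's corners are at (264,178), (328,200), (303,273) and (236,248). The pin's flange ring is centred near (280,229) with its knob over it. The green pin is at (306,325) and the big one at (295,117).

Run:
```python
from plan import *
p=cap("wrist","w11");s=show()
g=cv2.cvtColor(p["image"],cv2.COLOR_RGB2GRAY)[205:265,250:310]
m=(g>130).astype(np.uint8);n,l,st,c=cv2.connectedComponentsWithStats(m)
k=1+st[1:,4].argmax();print(st[k]);pts=np.argwhere(l==k)[:,::-1]+[250,205]
h=cv2.convexHull(pts.astype(np.int32))[:,0];W=np.array([atz(p,q,.049)[:2] for q in h])
# hull: upper arc of 26 mm flange; robust circle fit radius 13 mm
from scipy.optimize import least_squares
f=least_squares(lambda c:np.linalg.norm(W-c,axis=1)-.013,W.mean(0),loss="soft_l1",f_scale=.0007);print("flange",f.x,np.round(f.fun*1e3,1))
H=np.array([atz(p,q,.045)[:2] for q in((264,178),(328,200),(303,273),(236,248))]);print("holder",H.mean(0),np.linalg.norm(np.roll(H,1,0)-H,axis=1))
kn=[d for d in spotter.silhouettes("pin_knob",p) if abs(d["uv"][0]-276)<15][0];print(kn["uv"],atz(p,kn["uv"],.065))
im=cv2.cvtColor(p["image"],cv2.COLOR_RGB2BGR)[150:300,200:360];cv2.imwrite("pics/w11c.png",cv2.resize(im,None,fx=4,fy=4))
```

```text
12.5 [0.5093 0.2764 0.2014] yaw -90.08 x [-0.0013 -0.0011 -1.    ] F [-0.5749 -0.6768  0.8164] 0.6976014884582264
[ 16  12  30  16 160]
flange [0.5067 0.3099] [-0.8 -0.8 -0.  -0.  -0.1  0.1  0.1  0.1 -0.  -0.  -0.2]
holder [0.5108 0.3087] [0.066  0.0553 0.0679 0.0622]
[276.6, 238.2] [0.5062 0.3113 0.065 ]
```

View pics/w11c.png

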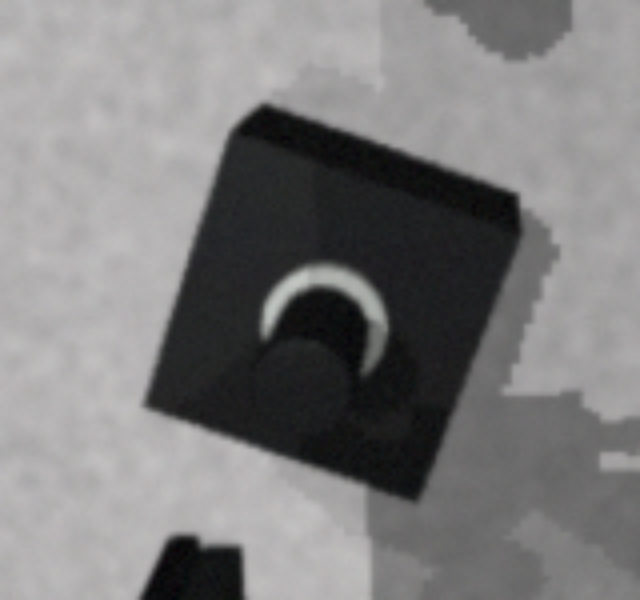

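Run:
```python
from plan import *
p=cap("wrist");s=show()
print("knobtop",atz(p,(275.5,246.75),.089),"flange",atz(p,(281.3,231.3),.049),"holder",atz(p,(282.5,229),.045))
rows([(.5065,.31,.12,270),(.5065,.31,.074,270)],s["tcp_pos"],yaw(s["ee_rot"]))
```

```text
12.6 [0.5095 0.2767 0.2017] yaw -90.04 x [-0.0005 -0.0004 -1.    ] F [-0.1577  0.4282 -0.1466] 0.7001528878273967
knobtop [0.5073 0.3097 0.089 ] flange [0.5074 0.3097 0.049 ] holder [0.5083 0.3091 0.045 ]
tx 0.1089 ty -0.0445 tz 0.0040 ax -0.0002
tx 0.1702 ty -0.0445 tz 0.0040 ax -0.0002
```

Request:
play_rows(
  commands=[
    {"fingers": -0.4, "tx": 0.03, "ty": -0.0445, "tz": 0.0033, "ax": 0, "ay": 0, "az": 0},
    {"fingers": -0.4, "tx": 0.07, "ty": -0.0445, "tz": 0.0033, "ax": 0, "ay": 0, "az": 0},
    {"fingers": -0.4, "tx": 0.11, "ty": -0.0445, "tz": 0.0033, "ax": 0, "ay": 0, "az": 0},
    {"fingers": -0.4, "tx": 0.15, "ty": -0.0445, "tz": 0.0033, "ax": 0, "ay": 0, "az": 0},
    {"fingers": -0.4, "tx": 0.17, "ty": -0.0445, "tz": 0.0033, "ax": 0, "ay": 0, "az": 0},
  ],
)

```text
time_s: 13.02
tcp_pos: [0.5053, 0.3089, 0.0705]
ee_rot: [[-0.005, -0.001, -1.0], [-0.004, -1.0, 0.001], [-1.0, 0.004, 0.005]]
wrist_force: [-1.7, 0.0, 0.5]
gripper_width: 0.701
```

Request:
play_rows(
  commands=[
    {"fingers": -0.4, "tx": 0, "ty": 0, "tz": 0, "ax": 0, "ay": 0, "az": 0},
    {"fingers": 0.2, "tx": 0, "ty": 0, "tz": 0, "ax": 0, "ay": 0, "az": 0},
    {"fingers": 0.4, "tx": 0, "ty": 0, "tz": 0, "ax": 0, "ay": 0, "az": 0},
    {"fingers": 0.4, "tx": 0, "ty": 0, "tz": 0, "ax": 0, "ay": 0, "az": 0},
    {"fingers": 0.5, "tx": 0, "ty": 0, "tz": 0, "ax": 0, "ay": 0, "az": 0},
  ],
)

```text
time_s: 13.43
tcp_pos: [0.5079, 0.3109, 0.076]
ee_rot: [[0.002, 0.0, -1.0], [0.002, -1.0, -0.0], [-1.0, -0.002, -0.002]]
wrist_force: [-0.0, 0.6, 0.3]
gripper_width: 0.484
```

Run:
```python
from plan import *
p=cap("wrist","w12");s=show()
```

```text
13.4833 [0.5077 0.3108 0.0758] yaw -89.98 x [ 0.002  0.002 -1.   ] F [ 0.6393  0.4524 -0.3328] 0.43319727745078834
```

View pics/w12.png

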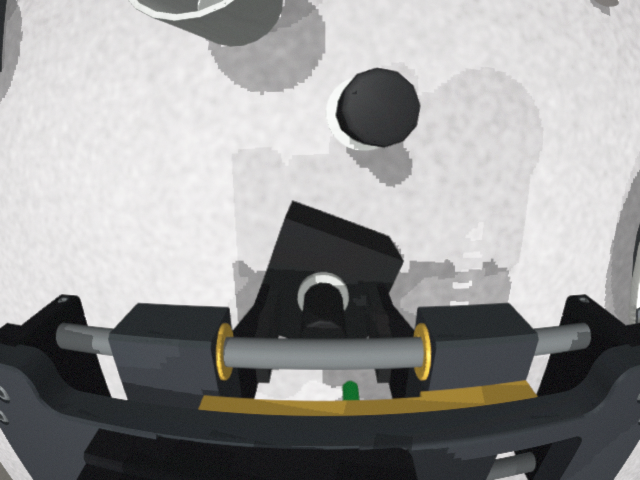

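The pin is centred between the fingers, with its knob at column 323. Close and lift.

Request:
play_rows(
  commands=[
    {"fingers": 1, "tx": 0, "ty": 0, "tz": 0, "ax": 0, "ay": 0, "az": 0},
    {"fingers": 1, "tx": 0, "ty": 0, "tz": 0, "ax": 0, "ay": 0, "az": 0},
    {"fingers": 1, "tx": 0, "ty": 0, "tz": 0, "ax": 0, "ay": 0, "az": 0},
    {"fingers": 1, "tx": 0, "ty": 0, "tz": 0, "ax": 0, "ay": 0, "az": 0},
    {"fingers": 1, "tx": 0, "ty": 0, "tz": 0, "ax": 0, "ay": 0, "az": 0},
  ],
)

```text
time_s: 13.9
tcp_pos: [0.5074, 0.3105, 0.0747]
ee_rot: [[0.001, 0.0, -1.0], [0.0, -1.0, -0.0], [-1.0, -0.0, -0.001]]
wrist_force: [0.2, -0.1, 2.5]
gripper_width: 0.219
```

Request:
play_rows(
  commands=[
    {"fingers": 1, "tx": 0, "ty": 0, "tz": 0, "ax": 0, "ay": 0, "az": 0},
    {"fingers": 1, "tx": -0.01, "ty": 0, "tz": 0, "ax": 0, "ay": 0, "az": 0},
    {"fingers": 1, "tx": -0.03, "ty": 0, "tz": 0, "ax": 0, "ay": 0, "az": 0},
    {"fingers": 1, "tx": -0.07, "ty": 0, "tz": 0, "ax": 0, "ay": 0, "az": 0},
    {"fingers": 1, "tx": -0.11, "ty": 0, "tz": 0, "ax": 0, "ay": 0, "az": 0},
  ],
)

```text
time_s: 14.32
tcp_pos: [0.5063, 0.3095, 0.1564]
ee_rot: [[-0.003, 0.0, -1.0], [-0.003, -1.0, -0.0], [-1.0, 0.003, 0.003]]
wrist_force: [1.1, 1.3, -1.3]
gripper_width: 0.221
```

Run:
```python
from plan import *
s=show();p=cap("side","s13");print(s["joints"])
for d in spotter.find_in("pin_tip",p)[:3]+spotter.find_in("pin_knob",p)[:5]: print(d)
print("proj knob,tip",proj(p,np.array(s["tcp_pos"])-[0,0,.006]),proj(p,np.array(s["tcp_pos"])-[0,0,.066]))
a=np.radians(23.34);S=A+.145*np.array([np.cos(a),np.sin(a)]);print(S)
rows([(*S,.15,203.34),(*S,.15,293.34)],s["tcp_pos"],yaw(s["ee_rot"]))
```

```text
14.3167 [0.5063 0.3095 0.1564] yaw -89.99 x [-0.0031 -0.0029 -1.    ] F [ 1.1382  1.283  -1.2623] 0.22109503067806174
[ 47.0506  23.2504 -10.7178  -0.0208 -56.2722  42.9711]
{'uv': [236.0, 391.5], 'score': 0.76}
{'uv': [230.8, 393.0], 'score': 0.57}
{'uv': [349.4, 249.2], 'score': 0.51}
{'uv': [347.7, 251.6], 'score': 0.19}
proj knob,tip [282.4398 395.2756] [283.5328 411.2422]
[0.6583 0.0282]
tx 0.0086 ty 0.3751 tz -0.2026 ax 0.3704
tx 0.0086 ty 0.3751 tz -0.2026 ax -0.1296
```

Pin held (opening 19 mm). Carry it to above the socket.

Request:
play_rows(
  commands=[
    {"fingers": 1, "tx": -0.01, "ty": 0.025, "tz": -0.014, "ax": 0, "ay": 0, "az": 0},
    {"fingers": 1, "tx": -0.02, "ty": 0.06, "tz": -0.033, "ax": 0, "ay": 0, "az": 0},
    {"fingers": 1, "tx": -0.02, "ty": 0.1, "tz": -0.054, "ax": 0, "ay": 0, "az": 0},
    {"fingers": 1, "tx": -0.02, "ty": 0.145, "tz": -0.078, "ax": 0, "ay": 0, "az": 0},
    {"fingers": 1, "tx": -0.02, "ty": 0.19, "tz": -0.102, "ax": 0, "ay": 0, "az": 0},
  ],
)

```text
time_s: 14.88
tcp_pos: [0.5831, 0.1663, 0.1705]
ee_rot: [[-0.003, 0.001, -1.0], [-0.001, -1.0, -0.001], [-1.0, 0.001, 0.003]]
wrist_force: [1.0, 0.4, -2.1]
gripper_width: 0.224
```

Request:
play_rows(
  commands=[
    {"fingers": 1, "tx": 0, "ty": 0.045, "tz": -0.024, "ax": -0.026, "ay": 0, "az": 0},
    {"fingers": 1, "tx": 0, "ty": 0.09, "tz": -0.048, "ax": -0.052, "ay": 0, "az": 0},
    {"fingers": 1, "tx": 0, "ty": 0.13, "tz": -0.07, "ax": -0.078, "ay": 0, "az": 0},
    {"fingers": 1, "tx": 0, "ty": 0.165, "tz": -0.089, "ax": -0.104, "ay": 0, "az": 0},
    {"fingers": 1, "tx": 0, "ty": 0.185, "tz": -0.1, "ax": -0.13, "ay": 0, "az": 0},
  ],
)

```text
time_s: 15.3
tcp_pos: [0.6587, 0.0257, 0.1698]
ee_rot: [[-0.004, 0.398, -0.917], [-0.001, -0.917, -0.398], [-1.0, -0.001, 0.004]]
wrist_force: [0.7, 0.5, -0.9]
gripper_width: 0.215
```

Request:
play_rows(
  commands=[
    {"fingers": 1, "tx": 0, "ty": 0, "tz": 0, "ax": 0, "ay": 0, "az": 0},
    {"fingers": 1, "tx": 0, "ty": 0, "tz": 0, "ax": 0, "ay": 0, "az": 0},
    {"fingers": 1, "tx": 0, "ty": 0, "tz": 0, "ax": 0, "ay": 0, "az": 0},
  ],
)

```text
time_s: 15.55
tcp_pos: [0.6578, 0.0293, 0.1706]
ee_rot: [[-0.003, 0.396, -0.918], [-0.0, -0.918, -0.396], [-1.0, -0.001, 0.002]]
wrist_force: [0.4, 0.4, -0.1]
gripper_width: 0.223
```

Run:
```python
from plan import *
s=show();p=cap("wrist","w14")
for k in("lug_hole","pin_tip","pin_knob","pin"):
  for d in spotter.find_in(k,p)[:2]: print(k,d["score"],d["uv"])
print("hole",proj(p,[.6583,.0282,.046]),"tip",proj(p,np.array(s["tcp_pos"])-[0,0,.0666]))
im=cv2.imread("pics/w14.png")[160:360,200:440]
side=cap("side");q=proj(side,[.6583,.0282,.08]).astype(int);c=cv2.cvtColor(side["image"],cv2.COLOR_RGB2BGR)[q[1]-60:q[1]+60,q[0]-60:q[0]+60]
cv2.imwrite("pics/w14c.png",np.hstack([cv2.resize(im,(528,440)),cv2.resize(c,(264,264)).copy() if 0 else cv2.copyMakeBorder(cv2.resize(c,(264,264)),0,176,0,0,0)]));print(q)
```

```text
15.55 [0.6578 0.0293 0.1706] yaw -66.64 x [-0.0026 -0.0002 -1.    ] F [ 0.3755  0.4336 -0.1192] 0.2233578327558884
lug_hole 0.93 [332.9, 272.7]
pin_tip 0.95 [26.3, 192.0]
pin_tip 0.7 [322.6, 305.7]
pin_knob 0.79 [320.9, 306.4]
pin_knob 0.57 [27.5, 189.7]
pin 0.69 [28.3, 190.4]
pin 0.65 [323.4, 305.4]
hole [323.5186 238.2186] tip [321.6274 266.7424]
[252 247]
```

View pics/w14c.png

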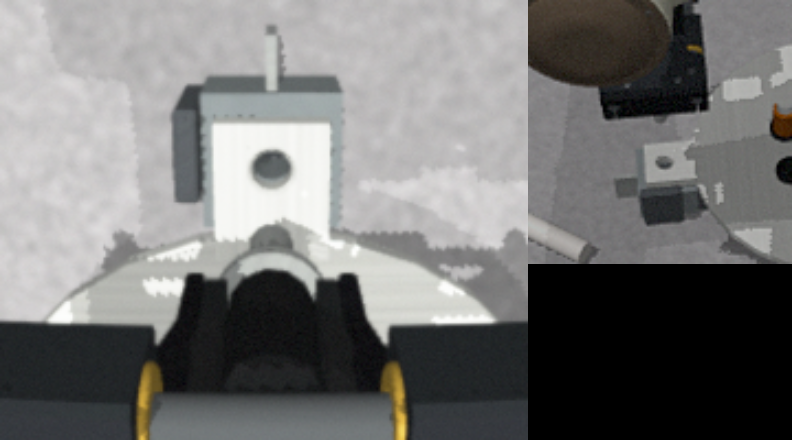

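The hole is at about (323.2,236.4), the shank foot at about (323,262) and the lug is centred on the block. The pin appears square in the jaws. Next: measure the edges numerically.

Run:
```python
from plan import *
s=show();p=cap("wrist","w15");im=p["image"];g=cv2.cvtColor(im,cv2.COLOR_RGB2GRAY).astype(int)
print("col323 v250-280",g[250:282,323]);
for v in(264,267,270):print("row",v,g[v,305:342])
c,a=blob(p,323,236,13);print("hole blob",c,a);H=atz(p,c,.046);print("hole",H)
T=np.array(s["tcp_pos"]);R=np.array(s["ee_rot"])
print("row236 lug",g[225,285:362])
for dx in(0,.006,-.006):
  print("tip z-edge",dx,proj(p,T+R@[.0666,0,dx]),"y-edge",proj(p,T+R@[.0666,dx,0]),"y-edge mid",proj(p,T+R@[.055,dx,0]))
d=R.T@(H-T);print("hole in tool",d)
```

```text
15.85 [0.6585 0.03   0.172 ] yaw -66.52 x [ 0.0001  0.0001 -1.    ] F [ 0.3033 -0.4672 -0.7272] 0.22283865786109194
col323 v250-280 [245 244 244 245 244 244 245 245 245 244 244 238 154 120 118 118 117 119
 118 113 101 105 118 125 142 183 202 204 203 205 203 186]
row 264 [246 244 244 246 246 247 245 245 246 246 240 206 150 125 119 119 121 119
 118 116 115 115 115 118 128 150 173 184 184 182 178 178 187 210 219 240
 247]
row 267 [245 244 243 245 246 247 245 242 225 173 119 114 116 120 119 121 121 121
 119 117 117 116 110 105 102 103 121 162 181 180 179 177 178 181 183 204
 210]
row 270 [210 224 186 179 191 192 188 179 149 118 110 117 116 115 120 119 120 111
 101 102 104 108  98  97  94  96  96 109 155 176 177 175 178 181 181 183
 203]
hole blob [323.308 237.212] 250
hole [0.6596 0.0292 0.046 ]
row236 lug [103 104 102  95  84  62  77 129 158 163 165 187 234 246 246 245 246 246
 246 246 245 245 246 246 247 247 245 245 246 246 246 245 245 245 246 246
 244 244 245 245 244 244 244 244 243 243 245 246 247 245 243 241 242 244
 245 245 244 244 246 246 246 245 244 244 241 193 167 167 165 166 176 184
 186 190 189 190 189]
tip z-edge 0 [321.5388 266.9834] y-edge [321.5388 266.9834] y-edge mid [321.4705 274.3853]
tip z-edge 0.006 [321.5535 276.1046] y-edge [331.4527 266.9771] y-edge mid [331.8866 274.377 ]
tip z-edge -0.006 [321.5244 257.6816] y-edge [311.6269 266.9776] y-edge mid [311.0566 274.3764]
hole in tool [ 0.126   0.0011 -0.0007]
```

Run:
```python
from plan import *
s=show();p=cap("wrist","w16");g=cv2.cvtColor(p["image"],cv2.COLOR_RGB2GRAY).astype(int)
T=np.array(s["tcp_pos"]);R=np.array(s["ee_rot"])
print("col322-324 from 258:",g[258:295,322:325].mean(1).round())
for nm,x,z in(("foot r6",.0657,-.006),("foot r5",.0657,-.005),("foot r4",.0657,-.004),("shoulder 1mm",.0647,-.006),("shoulder 2mm",.0637,-.006),("flange under",.0297,-.013),("flange top",.0257,-.013),("knob base",.0257,-.010)):print(nm,proj(p,T+R@[x,0,z]))
c,a=blob(p,323,237,13);d=R.T@(atz(p,c,.046)-T);print(c,"hole in tool",d)
for dx in(-.007,.007):print("hole edge pred",proj(p,T+R@(d+[0,0,dx])))
print("hole col",g[222:252,323])
```

```text
15.9 [0.6586 0.0298 0.172 ] yaw -66.53 x [ 0.0002  0.0001 -1.    ] F [-0.4543 -0.6793 -0.5687] 0.22385127107495864
col322-324 from 258: [245. 245. 244. 233. 150. 120. 119. 119. 119. 117. 118. 113. 105. 106.
 119. 124. 143. 183. 200. 203. 204. 204. 202. 185. 105.  40.  25.  24.
  21.  22.  23.  22.  21.  20.  20.  23.  23.]
foot r6 [321.5189 258.2007]
foot r5 [321.5213 259.7684]
foot r4 [321.5237 261.3311]
shoulder 1mm [321.513  258.7819]
shoulder 2mm [321.5071 259.3682]
flange under [321.2492 269.9604]
flange top [321.2156 273.022 ]
knob base [321.2268 278.6365]
[323.0732 237.1992] hole in tool [ 0.126   0.001  -0.0007]
hole edge pred [323.0726 228.2807]
hole edge pred [323.0737 245.9888]
hole col [245 245 244 245 244 240 224 171 106  79  90  93  97  97 101 100  98 102
  99 105 131 155 159 160 176 218 239 242 244 244]
```

Request:
play_rows(
  commands=[
    {"fingers": 1, "tx": 0.02, "ty": 0.0004, "tz": -0.001, "ax": 0, "ay": 0, "az": 0},
    {"fingers": 1, "tx": 0.045, "ty": 0.0004, "tz": -0.001, "ax": 0, "ay": 0, "az": 0},
    {"fingers": 1, "tx": 0.065, "ty": 0.0004, "tz": -0.001, "ax": 0, "ay": 0, "az": 0},
    {"fingers": 1, "tx": 0.07, "ty": 0.0004, "tz": -0.001, "ax": 0, "ay": 0, "az": 0},
    {"fingers": 1, "tx": 0.07, "ty": 0.0004, "tz": -0.001, "ax": 0, "ay": 0, "az": 0},
  ],
)

```text
time_s: 16.37
tcp_pos: [0.6588, 0.029, 0.1179]
ee_rot: [[-0.003, 0.398, -0.918], [-0.001, -0.918, -0.398], [-1.0, -0.0, 0.003]]
wrist_force: [0.1, -0.8, -0.2]
gripper_width: 0.219
```

Request:
play_rows(
  commands=[
    {"fingers": 1, "tx": 0, "ty": 0, "tz": 0, "ax": 0, "ay": 0, "az": 0},
    {"fingers": 1, "tx": 0, "ty": 0, "tz": 0, "ax": 0, "ay": 0, "az": 0},
    {"fingers": 1, "tx": 0, "ty": 0, "tz": 0, "ax": 0, "ay": 0, "az": 0},
    {"fingers": 1, "tx": 0, "ty": 0, "tz": 0, "ax": 0, "ay": 0, "az": 0},
  ],
)

```text
time_s: 16.7
tcp_pos: [0.6601, 0.0292, 0.1204]
ee_rot: [[0.002, 0.397, -0.918], [0.0, -0.918, -0.397], [-1.0, 0.0, -0.002]]
wrist_force: [-0.3, 0.2, -1.1]
gripper_width: 0.222
```

Run:
```python
from plan import *
np.set_printoptions(linewidth=200)
s=show();p=cap("wrist","w17");g=cv2.cvtColor(p["image"],cv2.COLOR_RGB2GRAY).astype(int)
T=np.array(s["tcp_pos"]);R=np.array(s["ee_rot"])
f=proj(p,T+R@[.0657,0,0]).round().astype(int);print("tip pred",f)
im=p["image"][f[1]-30:f[1]+30,f[0]-30:f[0]+30]
print(g[f[1]-24:f[1]+22:1,f[0]-24:f[0]+28:2])
for z in(-.006,-.005,.0):print(z,proj(p,T+R@[.0657,0,z]))
for y in(-.006,.006):print(y,proj(p,T+R@[.0657,y,0]))
```

```text
16.7 [0.6601 0.0292 0.1204] yaw -66.58 x [ 0.0019  0.0004 -1.    ] F [-0.2584  0.2497 -1.085 ] 0.22158767527222012
tip pred [322 268]
[[248 247 247 ... 245 248 248]
 [249 247 248 ... 245 248 247]
 [248 247 248 ... 246 247 247]
 ...
 [ 73  55  69 ...  75  55  72]
 [ 33  31  42 ...  50  33  39]
 [ 23  24  40 ...  45  33  33]]
-0.006 [321.5175 258.1997]
-0.005 [321.5199 259.7674]
0.0 [321.532  267.5314]
-0.006 [311.5829 267.5254]
0.006 [331.4832 267.5249]
```

```bash
cat >> plan.py <<'E'
def asc(u0=304,u1=343,v0=236,v1=280,name=None):
    s=show();p=cap("wrist",name);g=cv2.cvtColor(p["image"],cv2.COLOR_RGB2GRAY).astype(int)
    for v in range(v0,v1): print(v,"".join("0123456789"[min(9,x//25)] for x in g[v,u0:u1]))
    return s,p
E
python3 - <<'E'
from plan import *
s,p=asc()
T=np.array(s["tcp_pos"]);R=np.array(s["ee_rot"]);print("hole pred",proj(p,[.6596,.0292,.046]))
E
```

```text
16.75 [0.6599 0.0292 0.1202] yaw -66.58 x [ 0.0014  0.0004 -1.    ] F [ 0.5815  1.1896 -1.6454] 0.21578745154755907
236 666666666666666666666666666666666666666
237 666666666666666666666666666666666666666
238 777777777777777777777777777777777777777
239 999999999989999999999989989999998889999
240 999999999999999999999999999999999999999
241 999999999999999999999999999999999999999
242 999999999999999999999999999999999999999
243 999999999999999999999999999999999999999
244 999999999999999999999999999999999999999
245 999999999999999999999999999999999999999
246 999999999999999999999999999999999999999
247 999999999999999999999999999999999999999
248 999999999999999999999999999999999999999
249 999999999999999999999999999999999999999
250 999999999999999999999999999999999999999
251 999999999999999999999999999999999999999
252 999999999999999999999999999999999999999
253 999999999999987667777789999999999999999
254 999999999998764445555566799999999999999
255 999999999975543334444455679999999999999
256 999999999754333333344444568999999999999
257 999999997643333334444434457899999999999
258 999999986433
[... 281 characters left out ...]
8999999999
265 999998755554444445444444444457899999999
266 999999765554444444444444444456899999999
267 999999875544444444444444444456899999999
268 999999986544444445444444444456899999999
269 999999987544444444444444444446899999999
270 999999998644444444444444443346777899999
271 999999999744444444444444444346777778999
272 999999999744444444444444444346777777789
273 999889998644444444555555444445677777777
274 999778887555555555555555545545566777777
275 888766565555667777777777666555455677777
276 777655555677777778888888777766545566777
277 776545567788887888888888888877655555677
278 765556778888887788888888888888776654567
279 655677788888877888888888888888888765456
hole pred [321.3243 263.0544]
```

Run:
```python
from plan import *
s=show();p=cap("wrist");R=np.array(s["ee_rot"]);T=np.array(s["tcp_pos"])
for uv in((321,253.5),(310.4,262.5),(331.6,262.5)):
    print(uv,1e3*(R.T@(atz(p,uv,.046)-T)))
o,d=ray(p,(322.7,261.8));
for x in(.0637,.0647,.0657):
    d2=R.T@d;o2=R.T@(o-T);print("foot edge at x",x,1e3*(o2+d2*(x-o2[0])/d2[0]))
o,d=ray(p,(322.7,274.4));d2=R.T@d;o2=R.T@(o-T);print("flange edge",1e3*(o2+d2*(.0297-o2[0])/d2[0]))
```

```text
16.8 [0.6598 0.0291 0.12  ] yaw -66.58 x [ 0.001   0.0003 -1.    ] F [ 0.4779  1.2875 -0.5645] 0.21668228982795384
(321, 253.5) [73.9716 -0.3486 -6.0492]
(310.4, 262.5) [73.9642 -6.9734 -0.0907]
(331.6, 262.5) [73.9662  6.2519 -0.0899]
foot edge at x 0.0637 [63.7     0.7069 -4.4587]
foot edge at x 0.0647 [64.7     0.7063 -4.079 ]
foot edge at x 0.0657 [65.7     0.7057 -3.6993]
flange edge [ 29.7      0.7253 -10.5913]
```

Request:
play_rows(
  commands=[
    {"fingers": 1, "tx": 0.003, "ty": -0.0014, "tz": -0.001, "ax": 0, "ay": 0, "az": 0},
    {"fingers": 1, "tx": 0.006, "ty": -0.0014, "tz": -0.001, "ax": 0, "ay": 0, "az": 0},
    {"fingers": 1, "tx": 0.006, "ty": -0.0014, "tz": -0.001, "ax": 0, "ay": 0, "az": 0},
    {"fingers": 1, "tx": 0.006, "ty": -0.0014, "tz": -0.001, "ax": 0, "ay": 0, "az": 0},
    {"fingers": 1, "tx": 0.006, "ty": -0.0014, "tz": -0.001, "ax": 0, "ay": 0, "az": 0},
  ],
)

```text
time_s: 17.27
tcp_pos: [0.6598, 0.0303, 0.1147]
ee_rot: [[-0.0, 0.397, -0.918], [-0.0, -0.918, -0.397], [-1.0, 0.0, 0.0]]
wrist_force: [-0.2, 0.9, -0.7]
gripper_width: 0.219
```

Run:
```python
from plan import *
s,p=asc(v0=246,v1=277)
R=np.array(s["ee_rot"]);T=np.array(s["tcp_pos"])
print("foot proj check")
for dz in(-.007,):
  for y in(0,):print("hole pred edge",proj(p,T+R@[T[2]-.046,.0007,.0017-.007]))
```

```text
17.2667 [0.6598 0.0303 0.1147] yaw -66.58 x [-0.0002 -0.0001 -1.    ] F [-0.2015  0.92   -0.7084] 0.21867403126049523
246 999999999999999999999999999999999999999
247 999999999999999999999999999999999999999
248 999999999999999999999999999999999999999
249 999999999999999999999999999999999999999
250 999999999999999999999999999999999999999
251 999999999999999999999999999999999999999
252 999999999999999999999999999999999999999
253 999999999999999999999999999999999999999
254 999999999999999999999999999999999999999
255 999999999999999999999999999999999999999
256 999999999999999987788888999999999999999
257 999999999999988755556656789999999999999
258 999999999999765533444444557899999999999
259 999999999987543333344344445789999999999
260 999999999876433333443344434568999999999
261 999999999864333344433333333368999999999
262 999999998643333444444443333347899999999
263 999999987533344444444444433335799999999
264 999999987433444445444444443334789999999
265 999999986444444444444444444334689999999
266 999999986444444444444444444334689999999
267 999999986444444445444444444444689999999
268 999999986444444444444444444444678999999
269 999999987544444444444444443344567999999
270 999999987544444444444444444334566779999
271 999999998644444444444444443334666777799
272 999999998744444444444544444335666777778
273 999889998644444444455554444445666777777
274 999778776545555555555555555445566777777
275 888766555555667777777777666555455667777
276 777655455677777778888888877766545566777
foot proj check
hole pred edge [322.6921 257.5833]
```

Well centred now: the hole spans columns 312–334 and the shank 313–332. Start inserting.

Request:
play_rows(
  commands=[
    {"fingers": 1, "tx": 0.002, "ty": 0, "tz": -0.0004, "ax": 0, "ay": 0, "az": 0},
    {"fingers": 1, "tx": 0.004, "ty": 0, "tz": -0.0004, "ax": 0, "ay": 0, "az": 0},
    {"fingers": 1, "tx": 0.006, "ty": 0, "tz": -0.0004, "ax": 0, "ay": 0, "az": 0},
    {"fingers": 1, "tx": 0.008, "ty": 0, "tz": -0.0004, "ax": 0, "ay": 0, "az": 0},
    {"fingers": 1, "tx": 0.008, "ty": 0, "tz": -0.0004, "ax": 0, "ay": 0, "az": 0},
  ],
)

```text
time_s: 17.73
tcp_pos: [0.6598, 0.0304, 0.1083]
ee_rot: [[-0.001, 0.397, -0.918], [-0.0, -0.918, -0.397], [-1.0, -0.0, 0.001]]
wrist_force: [0.6, 0.9, -0.7]
gripper_width: 0.217
```

Run:
```python
from plan import *
s,p=asc(v0=256,v1=274)
```

```text
17.7333 [0.6598 0.0304 0.1083] yaw -66.59 x [-0.0009 -0.0001 -1.    ] F [ 0.6257  0.8579 -0.6655] 0.2172438994823467
256 999999999999999999999999999999999999999
257 999999999999999999999999999999999999999
258 999999999999999999999999999999999999999
259 999999999999999999999999999999999999999
260 999999999999999876676678899999999999999
261 999999999999877554444456678999999999999
262 999999999998654444444444456689999999999
263 999999999987544444444444434678999999999
264 999999999875444445444444444468999999999
265 999999998754444444444444444357899999999
266 999999998644444444444444444336899999999
267 999999987544444444544444444334789999999
268 999999986444444445444444444433678999999
269 999999886544444444444444444333467999999
270 999999876444444445444444444334456779999
271 999999886444444444444444444434456677799
272 999999986444444444445444444434556677777
273 999999886444454445555555444444556677777
```

Inside the lug with no contact force. Continue gently.

Request:
play_rows(
  commands=[
    {"fingers": 1, "tx": 0.003, "ty": 0, "tz": 0, "ax": 0, "ay": 0, "az": 0},
    {"fingers": 1, "tx": 0.006, "ty": 0, "tz": 0, "ax": 0, "ay": 0, "az": 0},
    {"fingers": 1, "tx": 0.009, "ty": 0, "tz": 0, "ax": 0, "ay": 0, "az": 0},
    {"fingers": 1, "tx": 0.012, "ty": 0, "tz": 0, "ax": 0, "ay": 0, "az": 0},
    {"fingers": 1, "tx": 0.014, "ty": 0, "tz": 0, "ax": 0, "ay": 0, "az": 0},
  ],
)

```text
time_s: 18.2
tcp_pos: [0.6599, 0.0304, 0.0978]
ee_rot: [[-0.0, 0.397, -0.918], [-0.0, -0.918, -0.397], [-1.0, -0.0, 0.0]]
wrist_force: [-1.6, -0.2, -0.0]
gripper_width: 0.217
```

Request:
play_rows(
  commands=[
    {"fingers": 1, "tx": 0.0015, "ty": 0, "tz": 0, "ax": 0, "ay": 0, "az": 0},
    {"fingers": 1, "tx": 0.003, "ty": 0, "tz": 0, "ax": 0, "ay": 0, "az": 0},
    {"fingers": 1, "tx": 0.003, "ty": 0, "tz": 0, "ax": 0, "ay": 0, "az": 0},
  ],
)

```text
time_s: 18.45
tcp_pos: [0.66, 0.0305, 0.0957]
ee_rot: [[-0.0, 0.397, -0.918], [-0.0, -0.918, -0.397], [-1.0, -0.0, 0.0]]
wrist_force: [-0.2, -0.3, -1.7]
gripper_width: 0.223
```

Request:
play_rows(
  commands=[
    {"fingers": 1, "tx": 0.004, "ty": 0, "tz": 0, "ax": 0, "ay": 0, "az": 0},
    {"fingers": 1, "tx": 0.008, "ty": 0, "tz": 0, "ax": 0, "ay": 0, "az": 0},
    {"fingers": 1, "tx": 0.012, "ty": 0, "tz": 0, "ax": 0, "ay": 0, "az": 0},
    {"fingers": 1, "tx": 0.016, "ty": 0, "tz": 0, "ax": 0, "ay": 0, "az": 0},
    {"fingers": 1, "tx": 0.018, "ty": 0, "tz": 0, "ax": 0, "ay": 0, "az": 0},
  ],
)

```text
time_s: 18.87
tcp_pos: [0.6599, 0.0304, 0.0819]
ee_rot: [[-0.001, 0.397, -0.918], [-0.0, -0.918, -0.397], [-1.0, -0.0, 0.001]]
wrist_force: [-0.3, -0.4, -0.0]
gripper_width: 0.221
```

Request:
play_rows(
  commands=[
    {"fingers": 1, "tx": 0.001, "ty": 0, "tz": 0, "ax": 0, "ay": 0, "az": 0},
    {"fingers": 1, "tx": 0.002, "ty": 0, "tz": 0, "ax": 0, "ay": 0, "az": 0},
    {"fingers": 1, "tx": 0.003, "ty": 0, "tz": 0, "ax": 0, "ay": 0, "az": 0},
    {"fingers": 1, "tx": 0.004, "ty": 0, "tz": 0, "ax": 0, "ay": 0, "az": 0},
    {"fingers": 1, "tx": 0.004, "ty": 0, "tz": 0, "ax": 0, "ay": 0, "az": 0},
  ],
)

```text
time_s: 19.28
tcp_pos: [0.66, 0.0304, 0.0795]
ee_rot: [[-0.0, 0.397, -0.918], [-0.0, -0.918, -0.397], [-1.0, -0.0, 0.0]]
wrist_force: [-0.4, -0.2, -1.1]
gripper_width: 0.224
```

Request:
play_rows(
  commands=[
    {"fingers": 1, "tx": 0.0009, "ty": 0, "tz": 0, "ax": 0, "ay": 0, "az": 0},
    {"fingers": 1, "tx": 0.0018, "ty": 0, "tz": 0, "ax": 0, "ay": 0, "az": 0},
    {"fingers": 1, "tx": 0.0027, "ty": 0, "tz": 0, "ax": 0, "ay": 0, "az": 0},
    {"fingers": 1, "tx": 0.0036, "ty": 0, "tz": 0, "ax": 0, "ay": 0, "az": 0},
    {"fingers": 1, "tx": 0.0036, "ty": 0, "tz": 0, "ax": 0, "ay": 0, "az": 0},
  ],
)

```text
time_s: 19.7
tcp_pos: [0.66, 0.0304, 0.0767]
ee_rot: [[-0.0, 0.397, -0.918], [-0.0, -0.918, -0.397], [-1.0, -0.0, 0.0]]
wrist_force: [-0.9, -0.3, -1.5]
gripper_width: 0.225
```

Request:
play_rows(
  commands=[
    {"fingers": 1, "tx": 0.0007, "ty": 0, "tz": 0, "ax": 0, "ay": 0, "az": 0},
    {"fingers": 1, "tx": 0.0014, "ty": 0, "tz": 0, "ax": 0, "ay": 0, "az": 0},
    {"fingers": 1, "tx": 0.0014, "ty": 0, "tz": 0, "ax": 0, "ay": 0, "az": 0},
  ],
)

```text
time_s: 19.95
tcp_pos: [0.66, 0.0304, 0.0758]
ee_rot: [[-0.0, 0.397, -0.918], [-0.0, -0.918, -0.397], [-1.0, 0.0, 0.0]]
wrist_force: [-1.4, -1.7, -0.2]
gripper_width: 0.219
```

Request:
play_rows(
  commands=[
    {"fingers": 1, "tx": 0.0007, "ty": 0, "tz": 0, "ax": 0, "ay": 0, "az": 0},
    {"fingers": 1, "tx": 0.0014, "ty": 0, "tz": 0, "ax": 0, "ay": 0, "az": 0},
    {"fingers": 1, "tx": 0.0014, "ty": 0, "tz": 0, "ax": 0, "ay": 0, "az": 0},
  ],
)

```text
time_s: 20.2
tcp_pos: [0.6601, 0.0304, 0.0758]
ee_rot: [[0.0, 0.398, -0.918], [-0.0, -0.918, -0.398], [-1.0, 0.0, -0.0]]
wrist_force: [-3.4, -0.8, 5.4]
gripper_width: 0.218
```

```bash
python3 -c "
from plan import *
show()"
```

```text
20.2 [0.6601 0.0304 0.0758] yaw -66.56 x [ 0.0001 -0.0002 -1.    ] F [-3.3658 -0.8418  5.388 ] 0.21838197097577672
```

Home: it stopped at the expected 0.0758 m with 5.4 N up. Release and lift.

Request:
play_rows(
  commands=[
    {"fingers": 0.3, "tx": -0.0008, "ty": 0, "tz": 0, "ax": 0, "ay": 0, "az": 0},
    {"fingers": 0, "tx": -0.0008, "ty": 0, "tz": 0, "ax": 0, "ay": 0, "az": 0},
    {"fingers": -0.3, "tx": -0.0008, "ty": 0, "tz": 0, "ax": 0, "ay": 0, "az": 0},
    {"fingers": -0.3, "tx": -0.0008, "ty": 0, "tz": 0, "ax": 0, "ay": 0, "az": 0},
    {"fingers": -0.3, "tx": -0.0008, "ty": 0, "tz": 0, "ax": 0, "ay": 0, "az": 0},
  ],
)

```text
time_s: 20.62
tcp_pos: [0.6603, 0.0306, 0.0751]
ee_rot: [[0.0, 0.398, -0.918], [0.0, -0.918, -0.398], [-1.0, 0.0, -0.0]]
wrist_force: [-0.3, -0.2, 0.9]
gripper_width: 0.514
```

Request:
play_rows(
  commands=[
    {"fingers": -0.3, "tx": 0, "ty": 0, "tz": 0, "ax": 0, "ay": 0, "az": 0},
    {"fingers": -0.3, "tx": -0.02, "ty": 0, "tz": 0, "ax": 0, "ay": 0, "az": 0},
    {"fingers": -0.3, "tx": -0.06, "ty": 0, "tz": 0, "ax": 0, "ay": 0, "az": 0},
    {"fingers": -0.3, "tx": -0.11, "ty": 0, "tz": 0, "ax": 0, "ay": 0, "az": 0},
    {"fingers": -0.3, "tx": -0.16, "ty": 0, "tz": 0, "ax": 0, "ay": 0, "az": 0},
  ],
)

```text
time_s: 21.03
tcp_pos: [0.6596, 0.0303, 0.1958]
ee_rot: [[-0.002, 0.398, -0.918], [-0.001, -0.918, -0.398], [-1.0, -0.0, 0.002]]
wrist_force: [0.2, 0.6, 1.0]
gripper_width: 0.645
```

Request:
play_rows(
  commands=[
    {"fingers": -0.3, "tx": 0, "ty": 0, "tz": 0, "ax": 0, "ay": 0, "az": 0},
    {"fingers": -0.3, "tx": 0, "ty": 0, "tz": 0, "ax": 0, "ay": 0, "az": 0},
    {"fingers": -0.3, "tx": 0, "ty": 0, "tz": 0, "ax": 0, "ay": 0, "az": 0},
  ],
)

```text
time_s: 21.28
tcp_pos: [0.6597, 0.0305, 0.1951]
ee_rot: [[-0.0, 0.397, -0.918], [0.001, -0.918, -0.397], [-1.0, -0.001, 0.0]]
wrist_force: [-0.6, -0.3, -0.6]
gripper_width: 0.652
```

Run:
```python
from plan import *
s,p=show(),None
p=cap("wrist","w20")
for d in spotter.silhouettes("pin_knob",p)[:3]: print(d["score"],d["uv"],d["region"].sum(),atz(p,d["uv"],.072))
H=np.array([.6596,.0295])
print("pred knob mid",proj(p,[*H,.07]),"top",proj(p,[*H,.09]),"flange",proj(p,[*H,.05]))
g=cv2.cvtColor(p["image"],cv2.COLOR_RGB2GRAY).astype(int);c=proj(p,[*H,.06]).astype(int);u0=c[0]-36
for v in range(c[1]-34,c[1]+36,2): print(v,"".join("0123456789"[min(9,x//25)] for x in g[v,u0:u0+72]))
print(u0)
```

```text
21.2833 [0.6597 0.0305 0.1951] yaw -66.60 x [-0.0003  0.0006 -1.    ] F [-0.5816 -0.3203 -0.5891] 0.6515978510286674
0.7 [36.8, 189.8] 1988 [0.6007 0.2857 0.072 ]
0.21 [320.7, 312.8] 17001 [0.602  0.0067 0.072 ]
pred knob mid [323.1292 239.036 ] top [323.1277 247.4855] flange [323.1304 231.6636]
201 222222356666666666666666666666666666666666666666666666666666666666777777
203 222222356666666666666666666666666666666666666666666666666666666666677777
205 222222356666666666666666666666666666666666666666666666666666666666677777
207 343332356666666666666666666666666666666666666666666666666666666666667777
209 444432235666556666566665566655566666666666666666666566666666666666677777
211 444432235666677777677777766666666666666666666666666666666666666666656777
213 443332245667999999999999999999999999999999999999999999999999986666667777
215 333332246667999999999999999999999998888999999999999999999999986666677777
217 444433235666999999999999999998766777777776788999999999999999986666677777
219 444433246666999999999999998777777777888888877678999999999999986666677777
221 44443324666699999999999987777
[... 1195 characters left out ...]
777
253 777777776666799999999999741111111111111111111111358999999999966666777777
255 777777777666799999999999984211111111111111111135689999999999966667777777
257 777777777777799999999999999874211111111111124589999999999999965666666777
259 777666666666799999999999999999865545433467799999999999999999976666666555
261 666777888799999999999999999999999999999999999999999999999999999988877776
263 999999999999999999999999999999999999999999999999999999999999999999999999
265 999999999999999999999999999999999999999999999999999999999999999999999999
267 988999889988999999999999999999999999999999999999999999999999999999999999
269 777777777777777777789999999999999999999999999999999999999999999999999999
287
```

The pin stands upright with its flange on the lug. The knob top is at (323,246), where (323,247.5) was predicted. Robot is clear; hand in.

```bash
python3 -c "
from station import job
print(job.finish_job())"
```

```text
the job is handed in; nothing more can be done
None
```

The carousel is at its stop, the locking pin is seated fully home through the lug, and the job is handed in. No verdict was reported.

- **Push:** I turned the carousel about 78° anticlockwise on fin0 with shut fingers. I then held it against the stop, reading 9.5–10.4 N at the wrist for about 1.3 s. The hole lay about 0.5 mm from where I had measured the socket.
- **Pin:** I took the pin from its holder, corrected its alignment over the hole with the wrist camera, and lowered it with almost no resistance. It stopped at the expected height (0.0758 m) with about 5 N. I then let go and lifted clear.
- **Last checks:** The wrist image shows the flange on the lug. The knob top is about 1.5 pixels from where a fully home, upright pin should appear.
- **Disagreements:** In the close-ups a thin strip shows between the lug edge and the dark stop. I took it as the stop's top face, because the carousel did not move further under 10 N. After I let go, the pin detector did not pick out the seated pin, so I checked it from the raw pixels.
- **Not checked:** I did not measure the bystanders again at the end. I felt no unexpected contact with them.
- **Picture limit:** I viewed 12 pictures, the most allowed, against the 8 planned.

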